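# Cover the biscuit tubs at closing time

### The arm

A 6-joint arm with a two-finger parallel gripper is mounted at the origin on the work surface. World frame = base frame: x ahead of the robot, y to its left, z up, the work surface at z = 0. Lengths are in m, angles in degrees, forces in N, time in s.
With the tool pointing down it reaches from about 0.275 to 0.825 m from the base axis. Payload 5.2 kg.
Tool frame: the origin (TCP) lies between the finger pads; the fingertips stand 14 mm ahead of it and the grasp point (between the pads) lies 5 mm behind it (robot.tip_extent is the distance from the TCP to the fingertips, in m); z points along the fingers, y is the line along which they close (so a half turn about z gives the same grasp; the last joint's range is limited). The gripper opens to 93 mm and grips with 3 to 60 N. Pads are 15 mm wide; open, the fingers measure 128 mm over their backs; the gripper's body (75 mm by 188 mm) begins 65 mm behind the grasp point.
Start: joints at [-75.275, 14.817, 87.949, -0, 77.235, -11.62], TCP at [0.244, -0.493, 0.233] pointing down, gripper open.
Joint ranges: [-179.93, 179.93], [-52.35, 119.4], [10.71, 147.94], [-69.91, 249.91], [12.55, 155.21], [-178.61, 178.61]. Speed limits (degrees/s): [147.25, 147.25, 180, 180, 180, 180].

### API

Orientations are given as a 3x3 rotation matrix whose columns are the frame's x, y, z axes.
In Python, from rig import robot gives the robot as it stands.
- The arm moves only by the tool play_rows, never from a script. Its argument "rows" is a list of rows, each an object with "gripper": the opening, from -1 (shut) to 1 (fully open); "linear": the shift along the tool's x, y, z in units of 0.4 m (1.0 is 0.4 m), a list of three; "angular": the turn, a rotation vector about the tool's x, y, z in units of 0.5 rad (1.0 is 0.5 rad), a list of three. A call has exactly 10 rows; each row shifts and turns the commanded pose from where the row before left it, along the tool's axes as they then stand; what a row does not reach is not made up. A row lasts 1/12 s, in which the tool goes at most 41.7 mm and 7.16 degrees, less where a joint would pass 70% of its speed; a pose out of reach is approached as far as the arm can. A call with a number of a shift or a turn outside -1 to 1 is refused whole. A call with a gripper value outside its range is refused whole. The fingers move at their own pace and stop on an object; "newtons" is the grip in N (left out, the last holds). Time passes only in rows, so rows that do not move let the fingers close, or fill a call up. It gives the time, the measured TCP pose, the force, the opening and the grip force at its end, in the units of the state.
- robot.sense(): the state, without advancing time (a new reading comes with each control period).
- robot.get_image(name): name is "scene" or "top" or "wrist"; returns the picture (420x560x3 uint8, red, green, blue); there is no depth.
- robot.camera_model(name): a dict with "fx", "fy", "cx", "cy" (pixels), "rvec" (rotation vector, rad) and "tvec" (3), from world to camera coordinates, as OpenCV has them. Camera axes: x right, y down, z forward; pixel columns grow to the right and rows downward; lengths in m; the calibration is good to about 2 mm. The wrist camera is an equidistant fisheye: a pixel r from the principal point sees the ray r / f radians off the axis. A picture is of the moment at which its call begins: read the wrist's pose just before it. camera_model takes no time and is no camera call; for the wrist camera it gives the pose at the moment of the call.
- robot.sign_off(): hands the job in; it is judged then, once.
Trained networks look in the newest picture that a camera, given by its name, has taken for a name from the list of things; names that differ only in an ending like _2 or _b are one class to them, and where a whole thing is asked for, a point or a joint stands for the part that bears it (a point fixed in the world has none). Each returns a list of dicts, best first, with "conf" (0 to 1); they miss things now and then, are a little off and sometimes report something else, mostly with a low value. They report only what shows in the picture. A call takes as long as a camera call. They do not tell look-alikes from the thing itself.
- robot.boxes_of(camera, query): "at" ([x, y, z] in m, in the coordinates of the camera as it stood for that picture, good to about 4 mm: the middle of the surface that is visible of it).
- robot.cut_out(camera, query): "region" (420x560 bool, what is visible of it).
- robot.mark_of(camera, query): "at" ([x, y, z] in m, in the coordinates of the camera as it stood for that picture, good to about 4 mm: a listed point, or the origin of a listed thing).
The state is a dict: "clock": time; "joints": joint angles; "qvel": joint speeds; "tau": joint torques, N m; "ee_pos": TCP position; "orientation": TCP orientation; "contact_force": force on the tool from outside, world axes, zero at the start; "ft_torque": the same for the moment, N m; "gripper_width": finger opening in m; "grip_force": force on a finger pad.
Only numpy, scipy, OpenCV 4.12 (cv2) and the standard library are available. Lean on these libraries where they do the work, as an engineer would, in place of code of your own. Each camera call takes 0.05 s, during which the arm holds its last target. There are 200 camera calls.

### The job

Close up the ice-cream counter's four biscuit tubs: put on each tub the lid of its own shape and size, lying flat, centred and, on the square and oblong tubs, in line with the sides, so that the mouth is covered. Leave the tubs standing where they are, and do not push aside or knock over the paper cup and the little china bowl.

Things in the scene. Friction and masses are not known exactly. Their poses are not given: they have to be found in the camera images.
- tub_big_round: The big round tub, 100 across at the rim (92 at the foot). Open-topped stainless steel tub, loose, 45 mm high, walls 3 thick, with biscuits inside that stay below the rim. Origin: centre of its underside, on the bench (z = 0), z up; its rim is 45 above the origin.
- tub_small_round: The small round tub, 66 across at the rim (60 at the foot). Open-topped stainless steel tub, loose, 45 mm high, walls 3 thick, with biscuits inside that stay below the rim. Origin: centre of its underside, on the bench (z = 0), z up; its rim is 45 above the origin.
- tub_square: The square tub, 78 x 78 outside, sides along its x and y. Open-topped stainless steel tub, loose, 45 mm high, walls 3 thick, with biscuits inside that stay below the rim. Origin: centre of its underside, on the bench (z = 0), z up; its rim is 45 above the origin.
- tub_oblong: The oblong tub, 114 long (its x) by 60 wide (its y) outside. Open-topped stainless steel tub, loose, 45 mm high, walls 3 thick, with biscuits inside that stay below the rim. Origin: centre of its underside, on the bench (z = 0), z up; its rim is 45 above the origin.
- lid_big_round: Lid of the big round tub: a disc 116 across. Flat loose metal lid, 0.12 kg, plate 4 mm thick, overhanging its tub by 8 all round; central black bar grip 44 long along the lid's x, 20 thick along its y, from 4 to 40 above the origin; take it from above across its thickness. Origin: centre of the plate's underside, z up.
- lid_small_round: Lid of the small round tub: a disc 82 across. Flat loose metal lid, 0.12 kg, plate 4 mm thick, overhanging its tub by 8 all round; central black bar grip 44 long along the lid's x, 20 thick along its y, from 4 to 40 above the origin; take it from above across its thickness. Origin: centre of the plate's underside, z up.
- lid_square: Lid of the square tub: 94 x 94, sides along its x and y; fits at any quarter turn. Flat loose metal lid, 0.12 kg, plate 4 mm thick, overhanging its tub by 8 all round; central black bar grip 44 long along the lid's x, 20 thick along its y, from 4 to 40 above the origin; take it from above across its thickness. Origin: centre of the plate's underside, z up.
- lid_oblong: Lid of the oblong tub: 130 long (its x) by 76 wide (its y); fits either way round. Flat loose metal lid, 0.12 kg, plate 4 mm thick, overhanging its tub by 8 all round; central black bar grip 44 long along the lid's x, 20 thick along its y, from 4 to 40 above the origin; take it from above across its thickness. Origin: centre of the plate's underside, z up.
- paper_cup: Bystander, loose: empty white paper cup standing among the tubs, 60 mm across, 65 high. Origin: centre of its underside.
- ramekin: Bystander, loose: small white china bowl, 76 mm across, 36 high. Origin: centre of its underside. Taller stock (to 160 high) stands only at the bench's far edge (x above 0.75 m), machines only beyond 0.65 m left and right; all else is at most 65 high (85 for a covered tub).
Things that resemble listed ones, but are neither listed nor needed, are in the scene too. What is shaped like the lid_oblong but blue is not meant.

How it is judged:
By the outcome, as a careful person would: the job done as asked, in the order asked, and still so for the second after the job is handed in, with the robot touching nothing.
It also fails if it takes over 112 s, if anything falls off the work surface, if the arm or the gripper's body presses on something with over 40 N, if the wrist force passes 120 N, or if a joint passes its speed limit or range.

## Working session

There is one attempt and no reset: what is moved stays moved. The work goes in short steps, Python scripts to look and compute and a tool call to move; the robot and the scene stay as the last step left them, time stands still between calls to the robot, and variables do not carry over. Pictures are saved under pics/ and viewed, at most 14 in all, crops included, and the job is handed in when it is done.

Besides the shell and the picture viewer there is one more tool, called after "Emit:" as name([rows], argument=value, ...), one row to a line, values as JSON. play_rows: Moves the arm, as the interface text tells. Its arguments: {"type":"object","properties":{"rows":{"type":"array","items":{"type":"object","properties":{"gripper":{"type":"number"},"linear":{"type":"array","items":{"type":"number","minimum":-1,"maximum":1}},"angular":{"type":"array","items":{"type":"number","minimum":-1,"maximum":1}}}}},"newtons":{"type":"number"}},"required":["rows"]}

```bash
mkdir -p pics; ls
cat > h.py <<'E'
import numpy as np, cv2
from scipy.spatial.transform import Rotation as R
from rig import robot
def cam(n):
    m=robot.camera_model(n); Rm=R.from_rotvec(np.ravel(m['rvec'])).as_matrix(); return m,Rm,np.ravel(m['tvec'])
def toworld(n,p,c=None):
    m,Rm,t=c or cam(n); return Rm.T@(np.array(p)-t)
def plane(n,uv,z,c=None):
    m,Rm,t=c or cam(n)
    uv=np.atleast_2d(uv).astype(float); x=(uv[:,0]-m['cx'])/m['fx']; y=(uv[:,1]-m['cy'])/m['fy']
    if n=='wrist':
        r=np.hypot(x,y)+1e-9; d=np.c_[x/r*np.sin(r),y/r*np.sin(r),np.cos(r)]
    else: d=np.c_[x,y,np.ones(len(x))]
    d=d@Rm; o=-Rm.T@t
    return o+d*((z-o[2])/d[:,2])[:,None]
def proj(n,P,c=None):
    m,Rm,t=c or cam(n); p=np.atleast_2d(P)@Rm.T+t
    if n=='wrist':
        r=np.hypot(p[:,0],p[:,1])+1e-9; th=np.arctan2(r,p[:,2]); x,y=p[:,0]/r*th,p[:,1]/r*th
    else: x,y=p[:,0]/p[:,2],p[:,1]/p[:,2]
    return np.c_[x*m['fx']+m['cx'],y*m['fy']+m['cy']]
NAMES="tub_big_round tub_small_round tub_square tub_oblong lid_big_round lid_small_round lid_square lid_oblong paper_cup ramekin".split()
E
python3 - <<'E'
from h import *
for n in("top","scene"):
    im=robot.get_image(n); cv2.imwrite(f"pics/{n}0.png",im[:,:,::-1]); c=cam(n)
    print(n,"cam at",(-c[1].T@c[2]).round(3),c[0]['fx'])
    for q in NAMES:
        for d in robot.mark_of(n,q)[:3]:
            w=toworld(n,d['at'],c); print(q,round(d['conf'],2),w.round(3),proj(n,w,c).round()[0])
print(robot.sense()['clock'])
E
```

```text
pics
top cam at [ 0.192 -0.11   1.645] 486.9129234153399
tub_big_round 0.86 [ 0.547 -0.398 -0.   ] [367. 197.]
tub_small_round 0.54 [ 0.628  0.184 -0.004] [200. 174.]
tub_square 0.9 [ 0.443  0.079 -0.004] [228. 227.]
tub_oblong 0.8 [ 0.379 -0.275 -0.001] [332. 246.]
tub_oblong 0.29 [0.363 0.274 0.003] [170. 249.]
lid_big_round 0.72 [0.361 0.271 0.002] [171. 250.]
lid_small_round 0.77 [ 0.629 -0.214 -0.   ] [313. 174.]
lid_square 0.55 [0.564 0.374 0.   ] [144. 191.]
lid_oblong 0.77 [ 0.451 -0.085 -0.   ] [276. 224.]
paper_cup 0.82 [0.571 0.01  0.002] [249. 190.]
ramekin 0.84 [0.711 0.015 0.002] [248. 151.]
scene cam at [0.871 0.448 1.091] 443.9669135091081
tub_big_round 0.84 [ 0.545 -0.392  0.005] [202. 178.]
tub_big_round 0.56 [0.632 0.187 0.002] [292. 343.]
tub_small_round 0.6 [ 0.63   0.187 -0.001] [293. 342.]
tub_square 0.66 [0.441 0.083 0.001] [325. 271.]
tub_oblong 0.75 [ 0.378 -0.268 -0.001] [269. 179.]
lid_big_round 0.77 [0.367 0.277 0.002] [395. 310.]
lid_oblong 0.96 [ 0.486 -0.596 -0.002] [187. 133.]
lid_oblong 0.87 [ 0.212 -0.411 -0.002] [284. 130.]
lid_oblong 0.62 [ 0.451 -0.082 -0.001] [286. 232.]
paper_cup 0.9 [0.57  0.014 0.006] [272. 277.]
ramekin 0.94 [ 0.712  0.018 -0.003] [229. 309.]
ramekin 0.38 [0.566 0.012 0.004] [273. 276.]
1.1
```

View pics/top0.png

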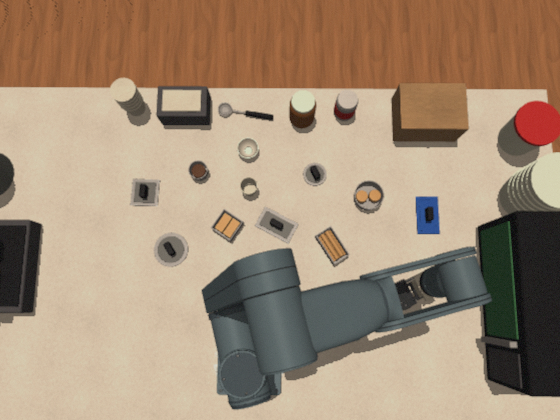

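View pics/scene0.png

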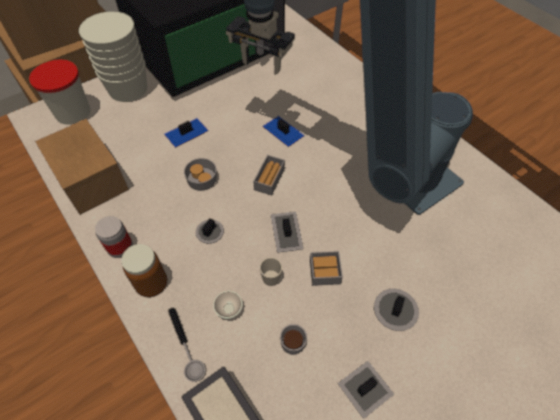

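The top view shows the lids: big round (171,250), small round (313,174), square (144,191) and grey oblong (276,224). The tubs are big round (367,197), small round (200,174), square (228,227) and oblong (332,246). There are two blue look-alikes, at about (428,215) in the top view and (283,130) in the scene view. The grey oblong fits the lid_oblong description; the blue ones are excluded. I'll confirm that in a crop and get rough orientations.

Run:
```python
from h import *
c=cam("top"); im=robot.get_image("top")
cv2.imwrite("pics/crop_top.png",cv2.resize(im[130:280,120:450,::-1],None,fx=2.4,fy=2.4,interpolation=cv2.INTER_CUBIC))
for q in NAMES[:8]:
    z=.045 if q[0]=='t' else .004
    for d in robot.cut_out("top",q)[:1]:
        v,u=np.nonzero(d['region']); p=plane("top",np.c_[u,v],z,c)[:,:2].astype(np.float32)
        print(q,round(d['conf'],2),[np.round(k,3) for k in cv2.minAreaRect(p)])
        if q[0]=='l':
            g=im[v,u].astype(int).sum(1); k=g<np.percentile(g,15) if 1 else 0
            e=np.linalg.eigh(np.cov(p[k].T)); print('  grip dir',np.degrees(np.arctan2(*e[1][::-1,1])).round(),e[0].round(6))
s=robot.sense(); print(s['orientation'],s['ee_pos'],s['gripper_width'])
m,Rm,t=cam("wrist"); O=np.array(s['orientation']); print(m['fx'],m['cx'],m['cy'],"cam in tool",O.T@(-Rm.T@t-s['ee_pos']),(O.T@Rm.T).round(2))
cv2.imwrite("pics/w0.png",robot.get_image("wrist")[:,:,::-1])
```

```text
tub_big_round 0.66 [array([ 0.547, -0.396]), array([0.097, 0.1  ]), np.float64(88.86)]
tub_small_round 0.87 [array([0.629, 0.179]), array([0.071, 0.065]), np.float64(1.886)]
tub_square 0.7 [array([0.442, 0.075]), array([0.086, 0.08 ]), np.float64(58.228)]
tub_oblong 0.56 [array([ 0.376, -0.271]), array([0.113, 0.064]), np.float64(33.009)]
lid_big_round 0.95 [array([0.365, 0.272]), array([0.112, 0.113]), np.float64(0.367)]
  grip dir -145.0 [6.10e-05 2.67e-04]
lid_small_round 0.89 [array([ 0.631, -0.219]), array([0.079, 0.077]), np.float64(0.293)]
  grip dir -156.0 [4.50e-05 1.76e-04]
lid_square 0.63 [array([0.561, 0.37 ]), array([0.092, 0.094]), np.float64(0.306)]
  grip dir -171.0 [6.00e-05 1.98e-04]
lid_oblong 0.89 [array([ 0.452, -0.087]), array([0.134, 0.08 ]), np.float64(62.554)]
  grip dir 56.0 [6.90e-05 2.28e-04]
[[ 8.96142768e-01  4.43765861e-01  1.14781574e-06]
 [ 4.43765861e-01 -8.96142768e-01  1.66595355e-05]
 [ 8.42153988e-06 -1.44199608e-05 -1.00000000e+00]] [ 0.24409274 -0.49286498  0.23266695] 0.09313460932607041
325.19226210127806 281.41188095219724 207.9862885200223 cam in tool [ 0.07619198  0.00057749 -0.15281061] [[-0.   -0.96 -0.27]
 [ 1.   -0.    0.  ]
 [-0.   -0.27  0.96]]
```

View pics/crop_top.png

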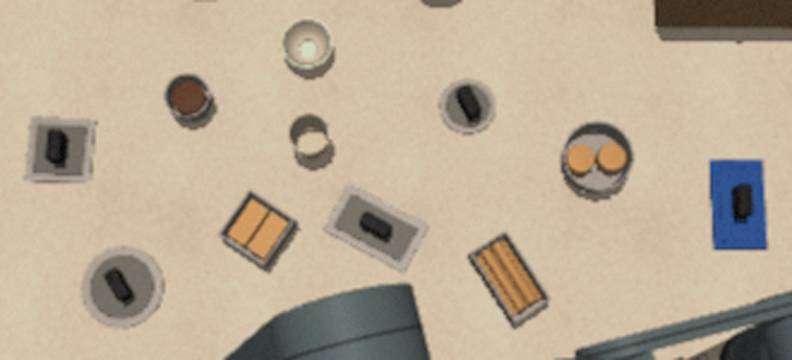

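View pics/w0.png

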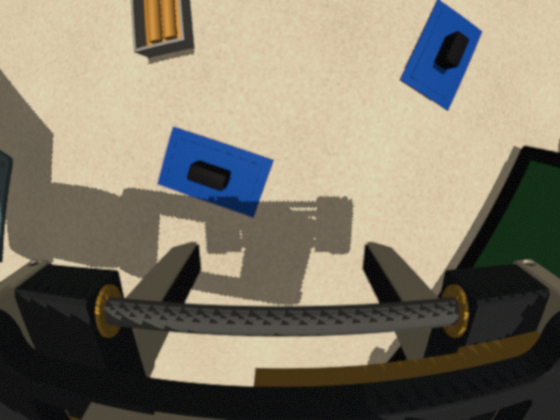

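The crop confirms the grey oblong lid at crop (376,226); the one at (742,205) is blue and not meant. The wrist view shows the blue lid below the gripper at (215,170). Next I go to wrist viewpoints to measure precisely.

Emit:
play_rows([
  {"gripper": 1, "linear": [0, 0, -0.042], "angular": [0, 0, 0.23]},
  {"gripper": 1, "linear": [0, 0, -0.042], "angular": [0, 0, 0.23]},
  {"gripper": 1, "linear": [0, 0, -0.042], "angular": [0, 0, 0.23]},
  {"gripper": 1, "linear": [0, 0, -0.042], "angular": [0, 0, 0.23]},
  {"gripper": 0.1, "linear": [0.02, -0.1, 0], "angular": [0, 0, 0]},
  {"gripper": 0.1, "linear": [0.02, -0.1, 0], "angular": [0, 0, 0]},
  {"gripper": 0.1, "linear": [0.02, -0.1, 0], "angular": [0, 0, 0]},
  {"gripper": 0.1, "linear": [0.02, -0.1, 0], "angular": [0, 0, 0]},
  {"gripper": 0.1, "linear": [0.02, -0.1, 0], "angular": [0, 0, 0]},
  {"gripper": 0.1, "linear": [0, 0, 0], "angular": [0, 0, 0]},
])

```text
clock: 2.43
ee_pos: [0.2847, -0.2866, 0.3002]
orientation: [[1.0, 0.004, 0.001], [0.004, -1.0, 0.002], [0.001, -0.002, -1.0]]
contact_force: [-0.6, -0.0, 0.7]
gripper_width: 0.0574
grip_force: 0.0
```

```bash
cat > look.py <<'E'
import sys,pickle
from h import *
k=sys.argv[1]
c=cam("wrist"); im=robot.get_image("wrist"); out={'cam':c,'im':im,'m':{}}
O,t=c[1],c[2]
for q in sys.argv[2:] or NAMES[:8]:
    r=robot.cut_out("wrist",q)
    for d in r[:2]:
        if d['conf']<.3: continue
        v,u=np.nonzero(d['region']); w=plane("wrist",[[u.mean(),v.mean()]],.02,c)[0]
        print(q,round(d['conf'],2),w.round(3)[:2],len(u),(u.min(),u.max(),v.min(),v.max()))
        out['m'].setdefault(q,[]).append((d['conf'],d['region']))
pickle.dump(out,open(f"v{k}.pkl","wb")); cv2.imwrite(f"pics/v{k}.png",im[:,:,::-1])
s=robot.sense(); print(s['clock'],np.round(s['ee_pos'],4),np.round(s['joints'],1),'yaw',np.degrees(np.arctan2(s['orientation'][1][0],s['orientation'][0][0])).round(2),round(s['gripper_width'],3),np.round(s['contact_force'],1),round(s['grip_force'],1))
E
python3 look.py 1
```

```text
tub_big_round 0.82 [ 0.518 -0.398] 1189 (np.int64(330), np.int64(401), np.int64(0), np.int64(23))
tub_small_round 0.62 [0.609 0.186] 222 (np.int64(0), np.int64(27), np.int64(0), np.int64(8))
tub_square 0.81 [0.443 0.082] 2770 (np.int64(17), np.int64(81), np.int64(49), np.int64(114))
tub_oblong 0.69 [ 0.379 -0.271] 4494 (np.int64(226), np.int64(313), np.int64(55), np.int64(154))
lid_big_round 0.72 [0.359 0.207] 269 (np.int64(0), np.int64(6), np.int64(118), np.int64(165))
lid_small_round 0.34 [0.443 0.082] 2773 (np.int64(18), np.int64(80), np.int64(50), np.int64(114))
lid_oblong 0.87 [ 0.226 -0.407] 4029 (np.int64(322), np.int64(407), np.int64(189), np.int64(246))
lid_oblong 0.65 [ 0.445 -0.096] 3967 (np.int64(100), np.int64(190), np.int64(27), np.int64(102))
2.8833 [ 0.2839 -0.2939  0.2995] [-61.7  -2.6  98.4  -0.   84.2  28.4] yaw -0.1 0.051 [0.5 0.9 0.1] 0.0
```

View pics/v1.png

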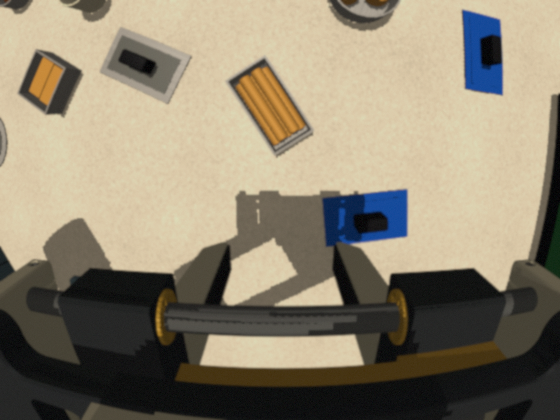

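The wrist view shows the grey oblong lid at (145,65), the oblong tub at (270,107) and the square tub at (50,82). Two blue lids are at (365,217) and (485,52).

Emit:
play_rows([
  {"gripper": 0.1, "linear": [0.085, -0.055, 0], "angular": [0, 0, 0]},
  {"gripper": 0.1, "linear": [0.085, -0.055, 0], "angular": [0, 0, 0]},
  {"gripper": 0.1, "linear": [0.085, -0.055, 0], "angular": [0, 0, 0]},
  {"gripper": 0.1, "linear": [0.085, -0.055, 0], "angular": [0, 0, 0]},
  {"gripper": 0.1, "linear": [0, 0, 0], "angular": [0, 0, 0]},
  {"gripper": 0.1, "linear": [0, 0, 0], "angular": [0, 0, 0]},
  {"gripper": 0.1, "linear": [0, 0, 0], "angular": [0, 0, 0]},
  {"gripper": 0.1, "linear": [0, 0, 0], "angular": [0, 0, 0]},
  {"gripper": 0.1, "linear": [0, 0, 0], "angular": [0, 0, 0]},
  {"gripper": 0.1, "linear": [0, 0, 0], "angular": [0, 0, 0]},
])

```text
clock: 3.72
ee_pos: [0.4193, -0.2059, 0.3]
orientation: [[1.0, -0.003, 0.0], [-0.003, -1.0, -0.0], [0.0, 0.0, -1.0]]
contact_force: [-0.1, 0.7, -0.4]
gripper_width: 0.0512
grip_force: 0.0
```

```bash
python3 look.py 2
```

```text
tub_big_round 0.81 [ 0.55  -0.401] 4270 (np.int64(383), np.int64(457), np.int64(48), np.int64(122))
tub_small_round 0.72 [0.634 0.189] 1342 (np.int64(16), np.int64(58), np.int64(33), np.int64(72))
tub_square 0.75 [0.444 0.082] 3277 (np.int64(57), np.int64(125), np.int64(127), np.int64(201))
tub_oblong 0.72 [ 0.379 -0.271] 3834 (np.int64(288), np.int64(368), np.int64(157), np.int64(245))
tub_oblong 0.68 [0.578 0.021] 1816 (np.int64(96), np.int64(148), np.int64(46), np.int64(89))
lid_big_round 0.77 [0.369 0.251] 1956 (np.int64(3), np.int64(44), np.int64(181), np.int64(240))
lid_small_round 0.77 [ 0.623 -0.216] 2421 (np.int64(260), np.int64(316), np.int64(0), np.int64(50))
lid_small_round 0.49 [0.444 0.083] 3221 (np.int64(57), np.int64(125), np.int64(128), np.int64(200))
lid_oblong 0.82 [ 0.452 -0.091] 4601 (np.int64(148), np.int64(246), np.int64(110), np.int64(195))
lid_oblong 0.64 [ 0.489 -0.584] 2630 (np.int64(498), np.int64(535), np.int64(97), np.int64(177))
4.1667 [ 0.4201 -0.2049  0.2999] [-39.7   3.9  91.8   0.   84.3  50.3] yaw -0.02 0.051 [ 0.2 -0.6 -0.4] 0.0
```

Emit:
play_rows([
  {"gripper": 0.1, "linear": [0, -0.1, 0], "angular": [0, 0, 0]},
  {"gripper": 0.1, "linear": [0, -0.1, 0], "angular": [0, 0, 0]},
  {"gripper": 0.1, "linear": [0, -0.1, 0], "angular": [0, 0, 0]},
  {"gripper": 0.1, "linear": [0, -0.1, 0], "angular": [0, 0, 0]},
  {"gripper": 0.1, "linear": [0, -0.1, 0], "angular": [0, 0, 0]},
  {"gripper": 0.1, "linear": [0, -0.1, 0], "angular": [0, 0, 0]},
  {"gripper": 0.1, "linear": [0, -0.1, 0], "angular": [0, 0, 0]},
  {"gripper": 0.1, "linear": [0, -0.1, 0], "angular": [0, 0, 0]},
  {"gripper": 0.1, "linear": [0, -0.1, 0], "angular": [0, 0, 0]},
  {"gripper": 0.1, "linear": [0, 0, 0], "angular": [0, 0, 0]},
])

```text
clock: 5.0
ee_pos: [0.419, 0.1616, 0.3]
orientation: [[1.0, 0.007, 0.0], [0.007, -1.0, 0.004], [0.0, -0.004, -1.0]]
contact_force: [-0.3, 0.0, -0.6]
gripper_width: 0.0511
grip_force: 0.0
```

```bash
python3 look.py 3
```

```text
tub_small_round 0.86 [0.632 0.184] 1888 (np.int64(239), np.int64(292), np.int64(0), np.int64(43))
tub_square 0.63 [0.442 0.079] 3873 (np.int64(302), np.int64(385), np.int64(118), np.int64(200))
tub_oblong 0.68 [ 0.379 -0.272] 2698 (np.int64(505), np.int64(556), np.int64(168), np.int64(245))
lid_big_round 0.72 [0.37  0.267] 4455 (np.int64(170), np.int64(244), np.int64(171), np.int64(247))
lid_small_round 0.76 [ 0.624 -0.202] 1362 (np.int64(495), np.int64(533), np.int64(33), np.int64(79))
lid_square 0.82 [0.558 0.361] 3560 (np.int64(110), np.int64(169), np.int64(46), np.int64(111))
lid_square 0.46 [0.443 0.078] 3917 (np.int64(303), np.int64(385), np.int64(118), np.int64(199))
lid_oblong 0.56 [ 0.453 -0.071] 3639 (np.int64(401), np.int64(483), np.int64(114), np.int64(196))
5.45 [0.4205 0.1538 0.2999] [ 5.8  1.7 94.1 -0.  84.2 95.9] yaw -0.16 0.051 [ 0.4 -0.5  0. ] 0.0
```

Emit:
play_rows([
  {"gripper": 0.1, "linear": [-0.085, -0.03, 0], "angular": [0, 0, 0]},
  {"gripper": 0.1, "linear": [-0.085, -0.03, 0], "angular": [0, 0, 0]},
  {"gripper": 0.1, "linear": [-0.085, -0.03, 0], "angular": [0, 0, 0]},
  {"gripper": 0.1, "linear": [-0.085, -0.03, 0], "angular": [0, 0, 0]},
  {"gripper": 0.1, "linear": [0, 0, 0], "angular": [0, 0, 0]},
  {"gripper": 0.1, "linear": [0, 0, 0], "angular": [0, 0, 0]},
  {"gripper": 0.1, "linear": [0, 0, 0], "angular": [0, 0, 0]},
  {"gripper": 0.1, "linear": [0, 0, 0], "angular": [0, 0, 0]},
  {"gripper": 0.1, "linear": [0, 0, 0], "angular": [0, 0, 0]},
  {"gripper": 0.1, "linear": [0, 0, 0], "angular": [0, 0, 0]},
])

```text
clock: 6.28
ee_pos: [0.2852, 0.2027, 0.2996]
orientation: [[1.0, -0.002, -0.001], [-0.002, -1.0, -0.0], [-0.001, 0.0, -1.0]]
contact_force: [-0.4, -0.6, 0.4]
gripper_width: 0.0512
grip_force: 0.0
```

```bash
python3 look.py 4
```

```text
tub_square 0.73 [0.444 0.077] 3772 (np.int64(333), np.int64(415), np.int64(19), np.int64(99))
tub_oblong 0.75 [ 0.382 -0.252] 1584 (np.int64(529), np.int64(559), np.int64(93), np.int64(167))
lid_big_round 0.92 [0.363 0.269] 5310 (np.int64(190), np.int64(271), np.int64(76), np.int64(158))
lid_big_round 0.39 [0.444 0.078] 3961 (np.int64(332), np.int64(416), np.int64(18), np.int64(100))
lid_small_round 0.49 [ 0.591 -0.208] 179 (np.int64(515), np.int64(539), np.int64(0), np.int64(9))
lid_square 0.73 [0.523 0.367] 1266 (np.int64(133), np.int64(194), np.int64(0), np.int64(23))
lid_oblong 0.63 [ 0.447 -0.07 ] 3214 (np.int64(429), np.int64(505), np.int64(30), np.int64(112))
6.7333 [0.2842 0.2031 0.2998] [ 17.1  -9.5 104.3  -0.   85.1 107.1] yaw -0.01 0.051 [0.1 0.3 0.5] 0.0
```

```bash
cat > fit.py <<'E'
import pickle,glob,sys
from h import *
from scipy.optimize import minimize
def ring(r,z,n=48):
    a=np.linspace(0,2*np.pi,n,endpoint=False); return np.c_[r*np.cos(a),r*np.sin(a),np.full(n,z)]
def box(x,y,z0,z1): return np.array([[i*x/2,j*y/2,z] for i in(-1,1) for j in(-1,1) for z in(z0,z1)])
GRIP=box(.044,.02,.004,.04)
M={'tub_big_round':[np.r_[ring(.046,0),ring(.05,.045)]],'tub_small_round':[np.r_[ring(.03,0),ring(.033,.045)]],
'tub_square':[box(.078,.078,0,.045)],'tub_oblong':[box(.114,.06,0,.045)],
'lid_big_round':[np.r_[ring(.058,0),ring(.058,.004)],GRIP],'lid_small_round':[np.r_[ring(.041,0),ring(.041,.004)],GRIP],
'lid_square':[box(.094,.094,0,.004),GRIP],'lid_oblong':[box(.13,.076,0,.004),GRIP],'grip':[GRIP]}
S=4
def render(parts,p,c):
    m=np.zeros((420,560),np.uint8)
    Rz=R.from_euler('z',p[2]).as_matrix()
    for P in parts:
        uv=proj("wrist",P@Rz.T+[p[0],p[1],p[3] if len(p)>3 else 0],c)
        h=cv2.convexHull(np.round(uv*16).astype(np.int32)); cv2.fillConvexPoly(m,h,1,cv2.LINE_8,4)
    return m>0
def cost(p,parts,V):
    s=0
    for mask,c in V:
        r=render(parts,p,c); s+=1-(r&mask).sum()/max(1,(r|mask).sum())
    return s/len(V)
def fit(parts,V,x0,step=(.008,.008,.15)):
    best=None
    x0=np.array(x0,float)
    sx=np.r_[[x0],[x0+np.eye(len(x0))[i]*step[i] for i in range(len(x0))]]
    return minimize(cost,x0,args=(parts,V),method='Nelder-Mead',options=dict(initial_simplex=sx,xatol=1e-4,fatol=1e-5,maxiter=300))
def views(ks,q,xy,tol=.03):
    V=[]
    for k in ks:
        d=pickle.load(open(f"v{k}.pkl","rb"))
        for cf,reg in d['m'].get(q,[]):
            v,u=np.nonzero(reg); w=plane("wrist",[[u.mean(),v.mean()]],.02,d['cam'])[0]
            if np.hypot(*(w[:2]-xy))<tol and u.min()>1 and u.max()<558 and v.min()>1: V.append((reg,d['cam'],d['im'],k))
    return V
E
cat > r1.py <<'E'
from fit import *
X={'tub_big_round':(.547,-.396,0),'tub_small_round':(.629,.183,0),'tub_square':(.442,.078,1.0),'tub_oblong':(.378,-.272,.57),
'lid_big_round':(.363,.272,.6),'lid_small_round':(.629,-.216,.4),'lid_square':(.562,.372,.1),'lid_oblong':(.451,-.086,1.08)}
for q,x0 in X.items():
    V=views([1,2,3,4],q,x0[:2])
    if not V: print(q,'no view'); continue
    W=[v[:2] for v in V]
    if 'round' in q:
        f=min((fit(M[q],W,[*x0[:2],a]) for a in (x0[2],)),key=lambda f:f.fun)
    else: f=min((fit(M[q],W,[*x0[:2],x0[2]+d]) for d in (-.15,.15)),key=lambda f:f.fun)
    fz=fit(M[q],W,[*f.x,0.005],(.004,.004,.1,.02))
    print(q,[v[3] for v in V],f.x[:2].round(4),np.degrees(f.x[2]).round(1),'c',round(f.fun,3),'| z free',fz.x[[0,1,3]].round(4),round(fz.fun,3), '| single',[fit(M[q],[w],f.x).x[:3].round(3).tolist() for w in W])
    if q[0]=='l':
        G=[]
        for reg,c,im,k in V:
            r=render([box(.08,.08,0,.045)],[f.x[0],f.x[1],f.x[2]],c)
            G.append(((im.max(2)<60)&r,c))
        print('   grip px',[int(g[0].sum()) for g in G],end=' ')
        g=min((fit(M['grip'],G,[*f.x[:2],x0[2]+d]) for d in(-.4,-.2,0,.2,.4)),key=lambda f:f.fun)
        print(g.x[:2].round(4),np.degrees(g.x[2]).round(1),round(g.fun,3))
E
python3 r1.py
```

```text
tub_big_round [2] [ 0.5482 -0.3962] 6.3 c 0.018 | z free [ 0.5487 -0.3977 -0.0035] 0.01 | single [[0.548, -0.396, 0.11]]
tub_small_round [2] [0.6324 0.1861] 6.8 c 0.095 | z free [ 0.6343  0.1862 -0.003 ] 0.09 | single [[0.632, 0.186, 0.118]]
tub_square [1, 2, 3, 4] [0.4441 0.08  ] 56.7 c 0.031 | z free [0.444  0.0801 0.0006] 0.031 | single [[0.444, 0.081, 0.999], [0.444, 0.081, 0.963], [0.443, 0.08, 0.987], [0.444, 0.08, 0.988]]
tub_oblong [1, 2, 3] [ 0.3785 -0.2714] 32.9 c 0.039 | z free [ 3.781e-01 -2.717e-01  3.000e-04] 0.04 | single [[0.378, -0.272, 0.561], [0.378, -0.271, 0.575], [0.379, -0.272, 0.576]]
lid_big_round [2, 3, 4] [0.3632 0.2737] 38.6 c 0.038 | z free [ 0.363   0.2738 -0.0013] 0.037 | single [[0.363, 0.274, 0.674], [0.363, 0.274, 0.673], [0.364, 0.273, 0.751]]
   grip px [426, 631, 598] [0.3623 0.2713] 25.9 0.189
lid_small_round [3] [ 0.6305 -0.2186] 27.6 c 0.09 | z free [ 0.6307 -0.2162 -0.0007] 0.093 | single [[0.631, -0.219, 0.482]]
   grip px [517] [ 0.627 -0.216] 16.1 0.213
lid_square [3] [0.5615 0.3733] -2.6 c 0.038 | z free [ 0.5622  0.3755 -0.0067] 0.015 | single [[0.561, 0.373, -0.045]]
   grip px [700] [0.5589 0.3707] -0.5 0.123
lid_oblong [1, 2, 3, 4] [ 0.4511 -0.0842] 62.5 c 0.043 | z free [ 0.451  -0.0845 -0.0008] 0.044 | single [[0.451, -0.084, 1.088], [0.451, -0.084, 1.091], [0.45, -0.085, 1.086], [0.451, -0.086, 1.087]]
   grip px [535, 618, 559, 623] [ 0.4484 -0.0859] 64.0 0.142
```

Emit:
play_rows([
  {"gripper": 0.1, "linear": [0, 0, 0], "angular": [0, 0, -0.223]},
  {"gripper": 0.1, "linear": [0, 0, 0], "angular": [0, 0, -0.223]},
  {"gripper": 0.1, "linear": [0, 0, 0], "angular": [0, 0, -0.223]},
  {"gripper": 0.1, "linear": [0, 0, 0], "angular": [0, 0, -0.223]},
  {"gripper": 0.1, "linear": [0, 0, 0], "angular": [0, 0, -0.223]},
  {"gripper": 0.1, "linear": [0.022, -0.011, 0.087], "angular": [0, 0, 0]},
  {"gripper": 0.1, "linear": [0.022, -0.011, 0.087], "angular": [0, 0, 0]},
  {"gripper": 0.1, "linear": [0.022, -0.011, 0.087], "angular": [0, 0, 0]},
  {"gripper": 0.1, "linear": [0.022, -0.011, 0.087], "angular": [0, 0, 0]},
  {"gripper": 0.1, "linear": [0, 0, 0], "angular": [0, 0, 0]},
])

```text
clock: 7.57
ee_pos: [0.3016, 0.236, 0.1554]
orientation: [[0.848, 0.529, -0.01], [0.529, -0.848, -0.003], [-0.01, -0.002, -1.0]]
contact_force: [-0.9, -0.7, 0.2]
gripper_width: 0.0516
grip_force: 0.0
```

```bash
python3 look.py 5 lid_big_round
cat > grip.py <<'E'
import sys
from fit import *
# usage: grip.py view lid x y yawdeg : refine lid pose and grip yaw from one close view
k,q=sys.argv[1:3]; x,y,a=map(float,sys.argv[3:6])
V=views([k],q,(x,y),.05); 
if V:
    f=fit(M[q],[v[:2] for v in V],[x,y,np.radians(a)]); print('lid',f.x[:2].round(4),np.degrees(f.x[2]).round(1),round(f.fun,3)); x,y=f.x[:2]
d=pickle.load(open(f"v{k}.pkl","rb")); c,im=d['cam'],d['im']
near=render([box(.06,.06,0,.045)],[x,y,np.radians(a)],c)
for th in (25,35,45,60):
    g=(im.max(2)<th)&near
    f=min((fit(M['grip'],[(g,c)],[x,y,np.radians(a+e)]) for e in(-20,0,20)),key=lambda f:f.fun)
    print(th,int(g.sum()),f.x[:2].round(4),np.degrees(f.x[2]).round(1),round(f.fun,3))
s=robot.sense(); P=np.array(s['ee_pos']); print('TCP',P.round(4))
u,v=proj("wrist",[[x,y,.02]],c)[0].astype(int); cr=im[max(0,v-90):v+90,max(0,u-110):u+110,::-1]
cv2.imwrite(f"pics/g{k}.png",cv2.resize(cr,None,fx=3,fy=3))
E
python3 grip.py 5 lid_big_round .3632 .2737 32
```

```text
lid_big_round 0.6 [0.364 0.273] 11931 (np.int64(221), np.int64(345), np.int64(60), np.int64(182))
7.6667 [0.304  0.2364 0.1603] [ 21.2   1.6 114.7  -0.   63.9  79.2] yaw 31.98 0.051 [-0.7 -0.1  0.9] 0.0
lid [0.3631 0.2724] 33.7 0.017
25 4 [0.3502 0.2664] 32.0 0.997
35 329 [0.363  0.2723] 32.2 0.756
45 1106 [0.363  0.2723] 32.0 0.181
60 1209 [0.3627 0.2722] 31.6 0.104
TCP [0.304  0.2364 0.1603]
```

View pics/g5.png

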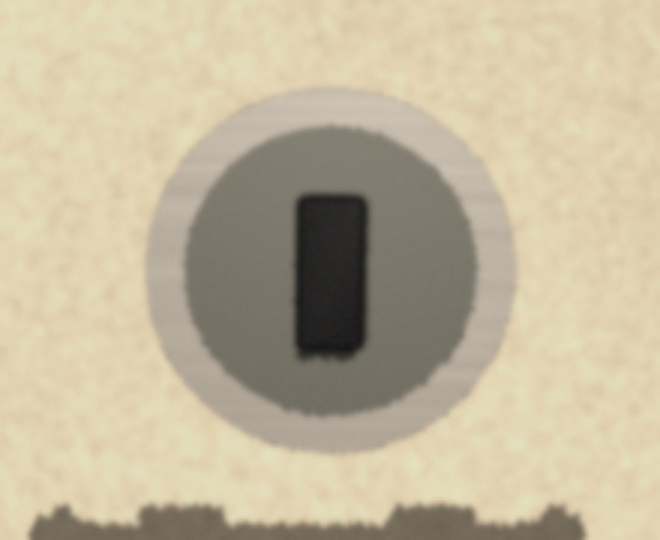

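The crop shows the lid's bar grip vertical at (331,275), in line with the tool (yaw 32°) and centred on the disc. Grasping it now.

Emit:
play_rows([
  {"gripper": 0.1, "linear": [0.087, 0.002, 0], "angular": [0, 0, 0]},
  {"gripper": 0.1, "linear": [0.086, 0, 0], "angular": [0, 0, 0]},
  {"gripper": 0.1, "linear": [0, 0, 0.09], "angular": [0, 0, 0]},
  {"gripper": 0.1, "linear": [0, 0, 0.09], "angular": [0, 0, 0]},
  {"gripper": 0.1, "linear": [0, 0, 0.09], "angular": [0, 0, 0]},
  {"gripper": 0.1, "linear": [0, 0, 0.05], "angular": [0, 0, 0]},
  {"gripper": 0.1, "linear": [0, 0, 0.02], "angular": [0, 0, 0]},
  {"gripper": 0.1, "linear": [0, 0, 0], "angular": [0, 0, 0]},
  {"gripper": -1, "linear": [0, 0, 0], "angular": [0, 0, 0]},
  {"gripper": -1, "linear": [0, 0, 0], "angular": [0, 0, 0]},
], newtons=25)

```text
clock: 8.5
ee_pos: [0.3659, 0.2733, 0.0269]
orientation: [[0.849, 0.529, 0.004], [0.529, -0.849, 0.002], [0.004, 0.001, -1.0]]
contact_force: [-0.2, 0.2, -0.3]
gripper_width: 0.042
grip_force: 0.0
```

Emit:
play_rows([
  {"gripper": -1, "linear": [0, 0, 0], "angular": [0, 0, 0]},
  {"gripper": -1, "linear": [0, 0, 0], "angular": [0, 0, 0]},
  {"gripper": -1, "linear": [0, 0, 0], "angular": [0, 0, 0]},
  {"gripper": -1, "linear": [0, 0, 0], "angular": [0, 0, 0]},
  {"gripper": -1, "linear": [0, 0, -0.05], "angular": [0, 0, 0]},
  {"gripper": -1, "linear": [0, 0, -0.09], "angular": [0, 0, 0]},
  {"gripper": -1, "linear": [0, 0, -0.09], "angular": [0, 0, 0]},
  {"gripper": -1, "linear": [0, 0, -0.09], "angular": [0, 0, 0]},
  {"gripper": -1, "linear": [0, 0, -0.03], "angular": [0, 0, 0]},
  {"gripper": -1, "linear": [0, 0, 0], "angular": [0, 0, 0]},
])

```text
clock: 9.33
ee_pos: [0.366, 0.2735, 0.1682]
orientation: [[0.849, 0.529, 0.007], [0.529, -0.849, 0.003], [0.007, 0.001, -1.0]]
contact_force: [0.9, 0.6, -1.8]
gripper_width: 0.0195
grip_force: 25.0
```

Run:
```python
from h import *
s=robot.sense(); P=np.array(s['ee_pos']); O=np.array(s['orientation']); print(s['clock'],P.round(4),s['gripper_width'],s['grip_force'],s['contact_force'])
print((O.T@(np.array([.548,-.397,P[2]])-P)/.4).round(3))
```

```text
9.3333 [0.366  0.2735 0.1682] 0.019506543225239165 24.978597164154053 [ 0.85156851  0.57902794 -1.76342034]
[-0.501  1.663 -0.002]
```

Emit:
play_rows([
  {"gripper": -1, "linear": [-0.027, 0.092, 0], "angular": [0, 0, 0]},
  {"gripper": -1, "linear": [-0.027, 0.092, 0], "angular": [0, 0, 0]},
  {"gripper": -1, "linear": [-0.027, 0.092, 0], "angular": [0, 0, 0]},
  {"gripper": -1, "linear": [-0.027, 0.092, 0], "angular": [0, 0, 0]},
  {"gripper": -1, "linear": [-0.027, 0.092, 0], "angular": [0, 0, 0]},
  {"gripper": -1, "linear": [-0.027, 0.092, 0], "angular": [0, 0, 0]},
  {"gripper": -1, "linear": [-0.027, 0.092, 0], "angular": [0, 0, 0]},
  {"gripper": -1, "linear": [-0.027, 0.092, 0], "angular": [0, 0, 0]},
  {"gripper": -1, "linear": [-0.027, 0.092, 0], "angular": [0, 0, 0]},
  {"gripper": -1, "linear": [-0.027, 0.092, 0], "angular": [0, 0, 0]},
])

```text
clock: 10.17
ee_pos: [0.4658, -0.0983, 0.1627]
orientation: [[0.849, 0.529, -0.003], [0.529, -0.849, 0.002], [-0.002, -0.003, -1.0]]
contact_force: [0.0, 0.4, -1.7]
gripper_width: 0.0194
grip_force: 25.0
```

Emit:
play_rows([
  {"gripper": -1, "linear": [-0.027, 0.092, 0], "angular": [0, 0, 0]},
  {"gripper": -1, "linear": [-0.027, 0.092, 0], "angular": [0, 0, 0]},
  {"gripper": -1, "linear": [-0.027, 0.092, 0], "angular": [0, 0, 0]},
  {"gripper": -1, "linear": [-0.027, 0.092, 0], "angular": [0, 0, 0]},
  {"gripper": -1, "linear": [-0.027, 0.092, 0], "angular": [0, 0, 0]},
  {"gripper": -1, "linear": [-0.027, 0.092, 0], "angular": [0, 0, 0]},
  {"gripper": -1, "linear": [-0.027, 0.092, 0], "angular": [0, 0, 0]},
  {"gripper": -1, "linear": [-0.015, 0.03, 0], "angular": [0, 0, 0]},
  {"gripper": -1, "linear": [0, 0, 0], "angular": [0, 0, 0]},
  {"gripper": -1, "linear": [0, 0, 0], "angular": [0, 0, 0]},
])

```text
clock: 11.0
ee_pos: [0.5391, -0.3683, 0.162]
orientation: [[0.849, 0.528, -0.003], [0.528, -0.849, 0.004], [-0.001, -0.005, -1.0]]
contact_force: [0.0, 0.1, -1.9]
gripper_width: 0.0199
grip_force: 25.0
```

```bash
cat > go.py <<'E'
import sys
from h import *
s=robot.sense(); P=np.array(s['ee_pos']); O=np.array(s['orientation'])
yaw=np.degrees(np.arctan2(O[1,0],O[0,0])); print('t',round(s['clock'],2),'P',P.round(4),'yaw',yaw.round(2),'w',round(s['gripper_width'],4),'F',np.round(s['contact_force'],1),'grip',round(s['grip_force'],1),'J',np.round(s['joints'],0))
# args: x y z yaw  -> turn units and shift units after the turn; if held offset along tool x given (m), adds it
x,y,z,a=map(float,sys.argv[1:5]); off=float(sys.argv[5]) if len(sys.argv)>5 else 0
r=np.radians(a); tx=np.array([np.cos(r),np.sin(r),0]); ty=np.array([np.sin(r),-np.cos(r),0])
d=np.array([x,y,z])+off*tx-P; turn=-(a-yaw+90)%180-90 if 0 else -(((a-yaw+180)%360)-180)
L=np.array([d@tx,d@ty,-d[2]])/.4
print('turn units',round(np.radians(turn)/.5,3),'shift',L.round(4),'rows turn',round(abs(turn)/7,1),'rows lin',round(np.hypot(*L[:2])/.1,1))
E
python3 go.py .548 -.397 .072 32 .003
```

```text
t 11.0 P [ 0.5391 -0.3683  0.162 ] yaw 31.85 w 0.0199 F [ 0.   0.1 -1.9] grip 25.0 J [-44.  28.  78.   0.  74.  14.]
turn units -0.005 shift [-0.0117  0.0727  0.225 ] rows turn 0.0 rows lin 0.7
```

Emit:
play_rows([
  {"gripper": -1, "linear": [-0.012, 0.073, 0], "angular": [0, 0, 0]},
  {"gripper": -1, "linear": [0, 0, 0.07], "angular": [0, 0, 0]},
  {"gripper": -1, "linear": [0, 0, 0.07], "angular": [0, 0, 0]},
  {"gripper": -1, "linear": [0, 0, 0.04], "angular": [0, 0, 0]},
  {"gripper": -1, "linear": [0, 0, 0.02], "angular": [0, 0, 0]},
  {"gripper": -1, "linear": [0, 0, 0.01], "angular": [0, 0, 0]},
  {"gripper": -1, "linear": [0, 0, 0.005], "angular": [0, 0, 0]},
  {"gripper": -1, "linear": [0, 0, 0], "angular": [0, 0, 0]},
  {"gripper": -1, "linear": [0, 0, 0], "angular": [0, 0, 0]},
  {"gripper": -1, "linear": [0, 0, 0], "angular": [0, 0, 0]},
])

```text
clock: 11.83
ee_pos: [0.5523, -0.3965, 0.0802]
orientation: [[0.849, 0.529, 0.002], [0.529, -0.849, -0.002], [0.001, 0.002, -1.0]]
contact_force: [0.1, 0.3, -1.8]
gripper_width: 0.0197
grip_force: 25.0
```

```bash
python3 go.py .548 -.397 .072 32 .003
```

```text
t 11.83 P [ 0.5523 -0.3965  0.0802] yaw 31.94 w 0.0197 F [ 0.1  0.3 -1.8] grip 25.0 J [-45.  35.  79.  -0.  66.  13.]
turn units -0.002 shift [-0.0022 -0.0047  0.0204] rows turn 0.0 rows lin 0.1
```

Emit:
play_rows([
  {"gripper": -1, "linear": [-0.002, -0.005, 0], "angular": [0, 0, 0]},
  {"gripper": -1, "linear": [0, 0, 0.008], "angular": [0, 0, 0]},
  {"gripper": -1, "linear": [0, 0, 0.006], "angular": [0, 0, 0]},
  {"gripper": -1, "linear": [0, 0, 0.004], "angular": [0, 0, 0]},
  {"gripper": -1, "linear": [0, 0, 0.002], "angular": [0, 0, 0]},
  {"gripper": -1, "linear": [0, 0, 0], "angular": [0, 0, 0]},
  {"gripper": -1, "linear": [0, 0, 0], "angular": [0, 0, 0]},
  {"gripper": -1, "linear": [0, 0, 0], "angular": [0, 0, 0]},
  {"gripper": -1, "linear": [0, 0, 0], "angular": [0, 0, 0]},
  {"gripper": -1, "linear": [0, 0, 0], "angular": [0, 0, 0]},
])

```text
clock: 12.67
ee_pos: [0.5497, -0.3948, 0.0708]
orientation: [[0.849, 0.529, -0.0], [0.529, -0.849, 0.0], [-0.0, -0.0, -1.0]]
contact_force: [-2.9, 1.4, 4.1]
gripper_width: 0.0198
grip_force: 25.0
```

```bash
python3 go.py .548 -.397 .072 32 .003
```

```text
t 12.67 P [ 0.5497 -0.3948  0.0708] yaw 31.93 w 0.0198 F [-2.9  1.4  4.1] grip 25.0 J [-45.  35.  80.  -0.  65.  13.]
turn units -0.002 shift [ 0.0009  0.0023 -0.0029] rows turn 0.0 rows lin 0.0
```

Emit:
play_rows([
  {"gripper": 0, "linear": [0, 0, 0], "angular": [0, 0, 0]},
  {"gripper": 0, "linear": [0, 0, 0], "angular": [0, 0, 0]},
  {"gripper": 0, "linear": [0, 0, 0], "angular": [0, 0, 0]},
  {"gripper": 0, "linear": [0, 0, -0.03], "angular": [0, 0, 0]},
  {"gripper": 0, "linear": [0, 0, -0.09], "angular": [0, 0, 0]},
  {"gripper": 0, "linear": [0, 0, -0.09], "angular": [0, 0, 0]},
  {"gripper": 0, "linear": [0, 0, -0.015], "angular": [0, 0, 0.175]},
  {"gripper": 0, "linear": [0, 0, 0], "angular": [0, 0, 0.175]},
  {"gripper": 0, "linear": [0.044, -0.084, 0], "angular": [0, 0, 0]},
  {"gripper": 0, "linear": [0.044, -0.084, 0], "angular": [0, 0, 0]},
])

```text
clock: 13.5
ee_pos: [0.5575, -0.3208, 0.1618]
orientation: [[0.929, 0.369, 0.002], [0.369, -0.929, -0.002], [0.001, 0.002, -1.0]]
contact_force: [-0.2, 0.3, 0.3]
gripper_width: 0.0462
grip_force: 0.0
```

Emit:
play_rows([
  {"gripper": 0, "linear": [0.044, -0.084, 0], "angular": [0, 0, 0]},
  {"gripper": 0, "linear": [0.044, -0.084, 0], "angular": [0, 0, 0]},
  {"gripper": 0, "linear": [0, 0, 0], "angular": [0, 0, 0]},
  {"gripper": 0, "linear": [0, 0, 0], "angular": [0, 0, 0]},
  {"gripper": 0, "linear": [0, 0, 0], "angular": [0, 0, 0]},
  {"gripper": 0, "linear": [0, 0, 0], "angular": [0, 0, 0]},
  {"gripper": 0, "linear": [0, 0, 0], "angular": [0, 0, 0]},
  {"gripper": 0, "linear": [0, 0, 0], "angular": [0, 0, 0]},
  {"gripper": 0, "linear": [0, 0, 0], "angular": [0, 0, 0]},
  {"gripper": 0, "linear": [0, 0, 0], "angular": [0, 0, 0]},
])

```text
clock: 14.33
ee_pos: [0.5649, -0.2446, 0.1605]
orientation: [[0.928, 0.372, -0.0], [0.372, -0.928, 0.0], [-0.0, -0.0, -1.0]]
contact_force: [0.1, 0.4, -0.0]
gripper_width: 0.0464
grip_force: 0.0
```

```bash
python3 look.py 6 lid_small_round lid_big_round tub_big_round; python3 grip.py 6 lid_small_round .63 -.2175 22
python3 - <<'E'
from fit import *
V=views([6],'lid_big_round',(.548,-.397),.06)
if V:
    parts=[p+[0,0,.045] for p in M['lid_big_round']]; f=fit(parts,[v[:2] for v in V],[.548,-.397,.56]); print('placed big',f.x.round(4),f.fun)
E
```

```text
lid_small_round 0.83 [ 0.63  -0.216] 5649 (np.int64(237), np.int64(320), np.int64(82), np.int64(165))
lid_big_round 0.33 [0.641 0.143] 249 (np.int64(0), np.int64(8), np.int64(13), np.int64(48))
tub_big_round 0.93 [ 0.567 -0.354] 540 (np.int64(363), np.int64(417), np.int64(221), np.int64(266))
14.5333 [ 0.565  -0.2441  0.1606] [-33.7  24.5  84.3  -0.   71.2  34.4] yaw 21.89 0.047 [-1.1  0.2 -0. ] 0.0
lid [ 0.6295 -0.2156] 22.1 0.047
25 1 [ 0.6179 -0.2122] 11.1 0.999
35 204 [ 0.6269 -0.2178] 22.0 0.843
45 976 [ 0.6289 -0.2159] 23.4 0.262
60 1142 [ 0.6287 -0.2167] 24.9 0.137
TCP [ 0.565  -0.2441  0.1606]
```

View pics/v6.png

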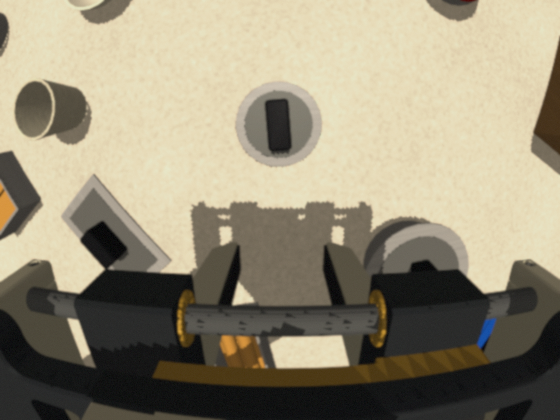

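The small lid is at (278,123), its grip a few degrees off the tool (yaw ~25°). The big lid sits on its tub at right (417,250). I'll turn -0.1 units and grasp the small lid.

Emit:
play_rows([
  {"gripper": 0, "linear": [0, 0, 0], "angular": [0, 0, -0.1]},
  {"gripper": 0, "linear": [0.087, 0.004, 0], "angular": [0, 0, 0]},
  {"gripper": 0, "linear": [0.085, 0, 0], "angular": [0, 0, 0]},
  {"gripper": 0, "linear": [0, 0, 0.09], "angular": [0, 0, 0]},
  {"gripper": 0, "linear": [0, 0, 0.09], "angular": [0, 0, 0]},
  {"gripper": 0, "linear": [0, 0, 0.09], "angular": [0, 0, 0]},
  {"gripper": 0, "linear": [0, 0, 0.05], "angular": [0, 0, 0]},
  {"gripper": 0, "linear": [0, 0, 0.018], "angular": [0, 0, 0]},
  {"gripper": 0, "linear": [0, 0, 0], "angular": [0, 0, 0]},
  {"gripper": 0, "linear": [0, 0, 0], "angular": [0, 0, 0]},
])

```text
clock: 15.37
ee_pos: [0.6289, -0.2169, 0.0263]
orientation: [[0.908, 0.419, 0.001], [0.419, -0.908, -0.0], [0.001, 0.001, -1.0]]
contact_force: [-1.0, -0.3, 0.3]
gripper_width: 0.0466
grip_force: 0.0
```

```bash
python3 go.py .629 -.216 .025 25
```

```text
t 15.37 P [ 0.6289 -0.2169  0.0263] yaw 24.77 w 0.0466 F [-1.  -0.3  0.3] grip 0.0 J [-29.  37.  84.   0.  59.  37.]
turn units -0.008 shift [ 0.0012 -0.0018  0.0032] rows turn 0.0 rows lin 0.0
```

Emit:
play_rows([
  {"gripper": -1, "linear": [0, 0, 0], "angular": [0, 0, 0]},
  {"gripper": -1, "linear": [0, 0, 0], "angular": [0, 0, 0]},
  {"gripper": -1, "linear": [0, 0, 0], "angular": [0, 0, 0]},
  {"gripper": -1, "linear": [0, 0, 0], "angular": [0, 0, 0]},
  {"gripper": -1, "linear": [0, 0, 0], "angular": [0, 0, 0]},
  {"gripper": -1, "linear": [0, 0, -0.05], "angular": [0, 0, 0]},
  {"gripper": -1, "linear": [0, 0, -0.09], "angular": [0, 0, 0]},
  {"gripper": -1, "linear": [0, 0, -0.09], "angular": [0, 0, 0]},
  {"gripper": -1, "linear": [0, 0, -0.09], "angular": [0, 0, 0]},
  {"gripper": -1, "linear": [0, 0, -0.03], "angular": [0, 0, 0]},
])

```text
clock: 16.2
ee_pos: [0.6305, -0.2177, 0.1719]
orientation: [[0.908, 0.419, 0.008], [0.419, -0.908, -0.004], [0.005, 0.007, -1.0]]
contact_force: [0.9, -0.9, -0.6]
gripper_width: 0.0198
grip_force: 24.9
```

```bash
python3 go.py .634 .186 .16 25
```

```text
t 16.2 P [ 0.6305 -0.2177  0.1719] yaw 24.78 w 0.0198 F [ 0.9 -0.9 -0.6] grip 24.9 J [-29.  29.  76.   0.  75.  37.]
turn units -0.008 shift [ 0.4344 -0.911   0.0297] rows turn 0.0 rows lin 10.1
```

Emit:
play_rows([
  {"gripper": -1, "linear": [0.018, -0.091, 0], "angular": [0, 0, 0]},
  {"gripper": -1, "linear": [0.018, -0.091, 0], "angular": [0, 0, 0]},
  {"gripper": -1, "linear": [0.018, -0.091, 0], "angular": [0, 0, 0]},
  {"gripper": -1, "linear": [0.018, -0.091, 0], "angular": [0, 0, 0]},
  {"gripper": -1, "linear": [0.018, -0.091, 0], "angular": [0, 0, 0]},
  {"gripper": -1, "linear": [0.018, -0.091, 0], "angular": [0, 0, 0]},
  {"gripper": -1, "linear": [0.018, -0.091, 0], "angular": [0, 0, 0]},
  {"gripper": -1, "linear": [0.018, -0.091, 0], "angular": [0, 0, 0]},
  {"gripper": -1, "linear": [0.018, -0.091, 0], "angular": [0, 0, 0]},
  {"gripper": -1, "linear": [0.018, -0.091, 0], "angular": [0, 0, 0]},
])

```text
clock: 17.03
ee_pos: [0.5398, 0.1457, 0.1647]
orientation: [[0.908, 0.419, -0.001], [0.419, -0.908, -0.0], [-0.001, -0.0, -1.0]]
contact_force: [0.7, -0.3, -1.3]
gripper_width: 0.0199
grip_force: 24.9
```

Emit:
play_rows([
  {"gripper": -1, "linear": [0, 0, 0], "angular": [0, 0, 0]},
  {"gripper": -1, "linear": [0, 0, 0], "angular": [0, 0, 0]},
  {"gripper": -1, "linear": [0, 0, 0], "angular": [0, 0, 0]},
  {"gripper": -1, "linear": [0, 0, 0], "angular": [0, 0, 0]},
  {"gripper": -1, "linear": [0, 0, 0], "angular": [0, 0, 0]},
  {"gripper": -1, "linear": [0, 0, 0], "angular": [0, 0, 0]},
  {"gripper": -1, "linear": [0, 0, 0], "angular": [0, 0, 0]},
  {"gripper": -1, "linear": [0, 0, 0], "angular": [0, 0, 0]},
  {"gripper": -1, "linear": [0, 0, 0], "angular": [0, 0, 0]},
  {"gripper": -1, "linear": [0, 0, 0], "angular": [0, 0, 0]},
])

```text
clock: 17.87
ee_pos: [0.5412, 0.1439, 0.1655]
orientation: [[0.908, 0.419, 0.0], [0.419, -0.908, -0.0], [0.0, 0.0, -1.0]]
contact_force: [-0.3, 0.3, -1.6]
gripper_width: 0.0198
grip_force: 24.9
```

```bash
python3 look.py 7 tub_small_round lid_square lid_small_round
python3 - <<'E'
from fit import *
V=views([7],'tub_small_round',(.633,.186),.06)
f=fit(M['tub_small_round'],[v[:2] for v in V],[.633,.186,.5]); print(f.x.round(4),f.fun)
f=fit(M['tub_small_round'],[v[:2] for v in V],[.633,.186,.5,0.003],(.005,.005,.2,.01)); print(f.x.round(4),f.fun)
E
python3 go.py .633 .186 .073 25; python3 grip.py 7 lid_square .5615 .373 -2
```

```text
tub_small_round 0.56 [0.634 0.185] 4786 (np.int64(244), np.int64(322), np.int64(52), np.int64(128))
lid_square 0.6 [0.564 0.357] 5941 (np.int64(54), np.int64(145), np.int64(43), np.int64(148))
lid_small_round 0.89 [0.509 0.129] 10241 (np.int64(213), np.int64(350), np.int64(182), np.int64(305))
18.0667 [0.541  0.1442 0.1654] [ 3.5 18.9 92.1  0.  69.  68.7] yaw 24.78 0.02 [-0.1  0.8 -0.7] 24.9
[0.6323 0.1843 0.6057] 0.03236900667610765
[ 0.6327  0.1844  0.7056 -0.0048] 0.014516798009124865
t 18.07 P [0.541  0.1442 0.1654] yaw 24.78 w 0.0198 F [-0.1  0.8 -0.7] grip 24.9 J [ 4. 19. 92.  0. 69. 69.]
turn units -0.008 shift [0.2525 0.0025 0.2311] rows turn 0.0 rows lin 2.5
lid [0.5606 0.3727] -0.9 0.049
25 744 [0.5607 0.3731] 6.4 0.518
35 1221 [0.5611 0.3721] 7.2 0.211
45 1283 [0.5606 0.3716] 8.2 0.171
60 1369 [0.5604 0.3708] 5.0 0.125
TCP [0.541  0.1442 0.1654]
```

View pics/v7.png

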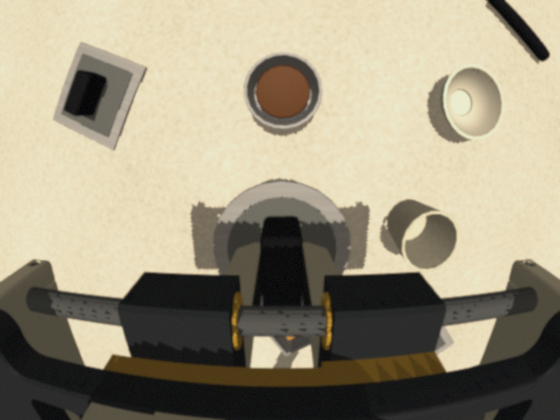

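The small tub is at (283,91), the held lid at (282,230), the square lid at (100,95), and the cup and bowl are undisturbed. Placing the small lid.

Emit:
play_rows([
  {"gripper": -1, "linear": [0.085, 0.002, 0], "angular": [0, 0, 0]},
  {"gripper": -1, "linear": [0.085, 0.002, 0], "angular": [0, 0, 0]},
  {"gripper": -1, "linear": [0.08, 0.001, 0], "angular": [0, 0, 0]},
  {"gripper": -1, "linear": [0, 0, 0], "angular": [0, 0, 0]},
  {"gripper": -1, "linear": [0, 0, 0.08], "angular": [0, 0, 0]},
  {"gripper": -1, "linear": [0, 0, 0.08], "angular": [0, 0, 0]},
  {"gripper": -1, "linear": [0, 0, 0.04], "angular": [0, 0, 0]},
  {"gripper": -1, "linear": [0, 0, 0.01], "angular": [0, 0, 0]},
  {"gripper": -1, "linear": [0, 0, 0], "angular": [0, 0, 0]},
  {"gripper": -1, "linear": [0, 0, 0], "angular": [0, 0, 0]},
])

```text
clock: 18.9
ee_pos: [0.6333, 0.1843, 0.0825]
orientation: [[0.908, 0.419, 0.001], [0.419, -0.908, 0.0], [0.001, 0.0, -1.0]]
contact_force: [0.5, -0.2, -0.2]
gripper_width: 0.02
grip_force: 24.9
```

```bash
python3 go.py .6325 .1843 .0715 25
```

```text
t 18.9 P [0.6333 0.1843 0.0825] yaw 24.77 w 0.02 F [ 0.5 -0.2 -0.2] grip 24.9 J [ 7. 33. 82. -0. 65. 72.]
turn units -0.008 shift [-0.0017 -0.0009  0.0275] rows turn 0.0 rows lin 0.0
```

Emit:
play_rows([
  {"gripper": -1, "linear": [-0.002, -0.001, 0.01], "angular": [0, 0, 0]},
  {"gripper": -1, "linear": [0, 0, 0.008], "angular": [0, 0, 0]},
  {"gripper": -1, "linear": [0, 0, 0.005], "angular": [0, 0, 0]},
  {"gripper": -1, "linear": [0, 0, 0.004], "angular": [0, 0, 0]},
  {"gripper": -1, "linear": [0, 0, 0.001], "angular": [0, 0, 0]},
  {"gripper": -1, "linear": [0, 0, 0], "angular": [0, 0, 0]},
  {"gripper": -1, "linear": [0, 0, 0], "angular": [0, 0, 0]},
  {"gripper": 0, "linear": [0, 0, 0], "angular": [0, 0, 0]},
  {"gripper": 0, "linear": [0, 0, 0], "angular": [0, 0, 0]},
  {"gripper": 0, "linear": [0, 0, 0], "angular": [0, 0, 0]},
])

```text
clock: 19.73
ee_pos: [0.632, 0.1843, 0.0704]
orientation: [[0.908, 0.419, 0.0], [0.419, -0.908, 0.0], [0.0, 0.0, -1.0]]
contact_force: [-0.3, -0.5, 0.0]
gripper_width: 0.0353
grip_force: 0.0
```

Emit:
play_rows([
  {"gripper": 0, "linear": [0, 0, -0.03], "angular": [0, 0, 0]},
  {"gripper": 0, "linear": [0, 0, -0.09], "angular": [0, 0, 0]},
  {"gripper": 0, "linear": [0, 0, -0.09], "angular": [0, 0, 0]},
  {"gripper": 0, "linear": [0, 0, -0.015], "angular": [0, 0, 0.225]},
  {"gripper": 0, "linear": [0, 0, 0], "angular": [0, 0, 0.225]},
  {"gripper": 0, "linear": [0, 0, 0], "angular": [0, 0, 0.225]},
  {"gripper": 0, "linear": [0, 0, 0], "angular": [0, 0, 0.225]},
  {"gripper": 0, "linear": [-0.061, -0.077, 0], "angular": [0, 0, 0]},
  {"gripper": 0, "linear": [-0.061, -0.077, 0], "angular": [0, 0, 0]},
  {"gripper": 0, "linear": [-0.061, -0.077, 0], "angular": [0, 0, 0]},
])

```text
clock: 20.57
ee_pos: [0.5599, 0.2783, 0.161]
orientation: [[1.0, -0.02, 0.001], [-0.02, -1.0, 0.0], [0.001, -0.0, -1.0]]
contact_force: [1.3, 0.4, 0.3]
gripper_width: 0.0465
grip_force: 0.0
```

Emit:
play_rows([
  {"gripper": 0, "linear": [-0.061, -0.077, 0], "angular": [0, 0, 0]},
  {"gripper": 0, "linear": [-0.061, -0.077, 0], "angular": [0, 0, 0]},
  {"gripper": 0, "linear": [-0.061, -0.077, 0], "angular": [0, 0, 0]},
  {"gripper": 0, "linear": [0, 0, 0], "angular": [0, 0, 0]},
  {"gripper": 0, "linear": [0, 0, 0], "angular": [0, 0, 0]},
  {"gripper": 0, "linear": [0, 0, 0], "angular": [0, 0, 0]},
  {"gripper": 0, "linear": [0, 0, 0], "angular": [0, 0, 0]},
  {"gripper": 0, "linear": [0, 0, 0], "angular": [0, 0, 0]},
  {"gripper": 0, "linear": [0, 0, 0], "angular": [0, 0, 0]},
  {"gripper": 0, "linear": [0, 0, 0], "angular": [0, 0, 0]},
])

```text
clock: 21.4
ee_pos: [0.4895, 0.3707, 0.1602]
orientation: [[1.0, -0.02, -0.0], [-0.02, -1.0, -0.0], [-0.0, 0.0, -1.0]]
contact_force: [0.2, 0.8, -0.2]
gripper_width: 0.0463
grip_force: 0.0
```

```bash
python3 look.py 8 lid_square lid_small_round tub_small_round;python3 grip.py 8 lid_square .5615 .373 -1;python3 go.py .5615 .373 .025 -1;python3 - <<'E'
from fit import *
V=views([8],'lid_small_round',(.632,.184),.06)
if V:
    parts=[p+[0,0,.045] for p in M['lid_small_round']]; f=fit(parts,[v[:2] for v in V],[.632,.184,.4]); print('placed small',f.x.round(4),f.fun)
E
```

```text
lid_square 0.82 [0.561 0.372] 9722 (np.int64(228), np.int64(329), np.int64(74), np.int64(173))
lid_small_round 0.89 [0.639 0.167] 4611 (np.int64(445), np.int64(518), np.int64(13), np.int64(96))
lid_small_round 0.47 [0.45  0.082] 3986 (np.int64(482), np.int64(559), np.int64(188), np.int64(265))
tub_small_round 0.96 [0.623 0.212] 528 (np.int64(433), np.int64(460), np.int64(38), np.int64(87))
21.6 [0.489  0.3713 0.1602] [ 26.8  24.4  84.6   0.   71.  117.9] yaw -1.05 0.046 [ 0.  -0.6 -0.1] 0.0
lid [0.5612 0.3715] -1.5 0.012
25 31 [0.5543 0.3664] -12.5 0.976
35 372 [0.5618 0.3711] -1.5 0.714
45 1106 [0.5608 0.3712] -0.9 0.153
60 1230 [0.5605 0.3711] -1.5 0.059
TCP [0.489  0.3713 0.1602]
t 21.6 P [0.489  0.3713 0.1602] yaw -1.05 w 0.0464 F [ 0.  -0.6 -0.1] grip 0.0 J [ 27.  24.  85.   0.  71. 118.]
turn units -0.002 shift [ 0.1813 -0.0074  0.3379] rows turn 0.0 rows lin 1.8
placed small [0.6334 0.1821 0.5497] 0.07055029227978227
```

View pics/v8.png

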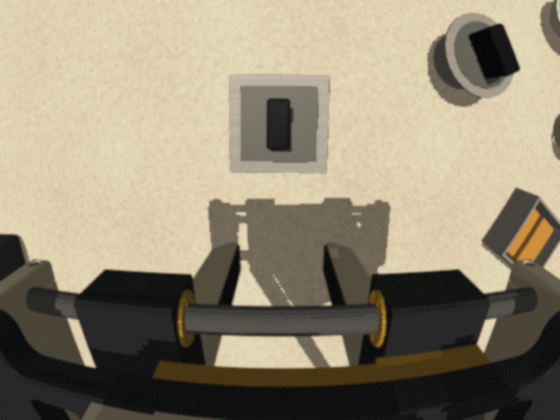

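The square lid is at (278,124), aligned with the tool; the small lid lies on its tub at (480,57).

Emit:
play_rows([
  {"gripper": 0, "linear": [0.09, -0.004, 0], "angular": [0, 0, 0]},
  {"gripper": 0, "linear": [0.088, 0, 0], "angular": [0, 0, 0]},
  {"gripper": 0, "linear": [0, 0, 0.09], "angular": [0, 0, 0]},
  {"gripper": 0, "linear": [0, 0, 0.09], "angular": [0, 0, 0]},
  {"gripper": 0, "linear": [0, 0, 0.09], "angular": [0, 0, 0]},
  {"gripper": 0, "linear": [0, 0, 0.05], "angular": [0, 0, 0]},
  {"gripper": 0, "linear": [0, 0, 0.018], "angular": [0, 0, 0]},
  {"gripper": 0, "linear": [0, 0, 0], "angular": [0, 0, 0]},
  {"gripper": 0, "linear": [0, 0, 0], "angular": [0, 0, 0]},
  {"gripper": -1, "linear": [0, 0, 0], "angular": [0, 0, 0]},
])

```text
clock: 22.43
ee_pos: [0.5615, 0.3727, 0.0274]
orientation: [[1.0, -0.018, 0.004], [-0.018, -1.0, 0.002], [0.004, -0.002, -1.0]]
contact_force: [0.1, 0.1, 0.4]
gripper_width: 0.0433
grip_force: 0.0
```

```bash
python3 go.py .561 .3715 .025 -1.3
```

```text
t 22.43 P [0.5615 0.3727 0.0274] yaw -1.0 w 0.0433 F [0.1 0.1 0.4] grip 0.0 J [ 24.  37.  83.  -0.  60. 115.]
turn units 0.01 shift [-0.0011  0.0031  0.0059] rows turn 0.0 rows lin 0.0
```

Emit:
play_rows([
  {"gripper": -1, "linear": [0, 0, 0], "angular": [0, 0, 0]},
  {"gripper": -1, "linear": [0, 0, 0], "angular": [0, 0, 0]},
  {"gripper": -1, "linear": [0, 0, 0], "angular": [0, 0, 0]},
  {"gripper": -1, "linear": [0, 0, 0], "angular": [0, 0, 0]},
  {"gripper": -1, "linear": [0, 0, -0.05], "angular": [0, 0, 0]},
  {"gripper": -1, "linear": [0, 0, -0.09], "angular": [0, 0, 0]},
  {"gripper": -1, "linear": [0, 0, -0.09], "angular": [0, 0, 0]},
  {"gripper": -1, "linear": [0, 0, -0.09], "angular": [0, 0, 0]},
  {"gripper": -1, "linear": [0, 0, -0.03], "angular": [0, 0, 0]},
  {"gripper": -1, "linear": [0, 0, 0], "angular": [0, 0, 0]},
])

```text
clock: 23.27
ee_pos: [0.5621, 0.373, 0.1697]
orientation: [[1.0, -0.018, 0.008], [-0.018, -1.0, 0.004], [0.008, -0.004, -1.0]]
contact_force: [0.8, -0.9, -1.4]
gripper_width: 0.0197
grip_force: 25.0
```

```bash
python3 go.py .444 .0803 .17 -33.5; python3 go.py .3606 .1355 .17 -33.5
```

```text
t 23.27 P [0.5621 0.373  0.1697] yaw -1.01 w 0.0197 F [ 0.8 -0.9 -1.4] grip 25.0 J [ 24.  30.  75.   0.  75. 115.]
turn units 1.134 shift [ 1.578e-01  7.732e-01 -6.000e-04] rows turn 4.6 rows lin 7.9
t 23.27 P [0.5621 0.373  0.1697] yaw -1.01 w 0.0197 F [ 0.8 -0.9 -1.4] grip 25.0 J [ 24.  30.  75.   0.  75. 115.]
turn units 1.134 shift [-9.230e-02  7.732e-01 -6.000e-04] rows turn 4.6 rows lin 7.8
```

Emit:
play_rows([
  {"gripper": -1, "linear": [0, 0, 0], "angular": [0, 0, 0.227]},
  {"gripper": -1, "linear": [0, 0, 0], "angular": [0, 0, 0.227]},
  {"gripper": -1, "linear": [0, 0, 0], "angular": [0, 0, 0.227]},
  {"gripper": -1, "linear": [0, 0, 0], "angular": [0, 0, 0.227]},
  {"gripper": -1, "linear": [0, 0, 0], "angular": [0, 0, 0.227]},
  {"gripper": -1, "linear": [-0.01, 0.086, 0], "angular": [0, 0, 0]},
  {"gripper": -1, "linear": [-0.01, 0.086, 0], "angular": [0, 0, 0]},
  {"gripper": -1, "linear": [-0.01, 0.086, 0], "angular": [0, 0, 0]},
  {"gripper": -1, "linear": [-0.01, 0.086, 0], "angular": [0, 0, 0]},
  {"gripper": -1, "linear": [-0.01, 0.086, 0], "angular": [0, 0, 0]},
])

```text
clock: 24.1
ee_pos: [0.4453, 0.2381, 0.1622]
orientation: [[0.834, -0.552, -0.005], [-0.552, -0.834, -0.001], [-0.003, 0.004, -1.0]]
contact_force: [1.0, -0.4, -0.9]
gripper_width: 0.0198
grip_force: 25.0
```

Emit:
play_rows([
  {"gripper": -1, "linear": [-0.01, 0.086, 0], "angular": [0, 0, 0]},
  {"gripper": -1, "linear": [-0.01, 0.086, 0], "angular": [0, 0, 0]},
  {"gripper": -1, "linear": [-0.01, 0.086, 0], "angular": [0, 0, 0]},
  {"gripper": -1, "linear": [-0.01, 0.086, 0], "angular": [0, 0, 0]},
  {"gripper": -1, "linear": [0, 0, 0], "angular": [0, 0, 0]},
  {"gripper": -1, "linear": [0, 0, 0], "angular": [0, 0, 0]},
  {"gripper": -1, "linear": [0, 0, 0], "angular": [0, 0, 0]},
  {"gripper": -1, "linear": [0, 0, 0], "angular": [0, 0, 0]},
  {"gripper": -1, "linear": [0, 0, 0], "angular": [0, 0, 0]},
  {"gripper": -1, "linear": [0, 0, 0], "angular": [0, 0, 0]},
])

```text
clock: 24.93
ee_pos: [0.3593, 0.1343, 0.1647]
orientation: [[0.834, -0.551, -0.001], [-0.551, -0.834, 0.0], [-0.001, 0.0, -1.0]]
contact_force: [0.9, -0.4, -1.7]
gripper_width: 0.0197
grip_force: 25.0
```

```bash
python3 look.py 9 tub_square lid_oblong
python3 - <<'E'
from fit import *
V=views([9],'tub_square',(.444,.08),.06)
for v in V:
    f=fit(M['tub_square'],[v[:2]],[.444,.08,np.radians(-33)]); print(f.x[:2].round(4),np.degrees(f.x[2]),f.fun)
V=views([9],'lid_oblong',(.451,-.084),.06)
for v in V:
    f=fit(M['lid_oblong'],[v[:2]],[.451,-.084,np.radians(62)]); print(f.x[:2].round(4),np.degrees(f.x[2]),f.fun)
E
python3 go.py .444 .0803 .072 -33.2
```

```text
tub_square 0.93 [0.445 0.079] 8732 (np.int64(231), np.int64(326), np.int64(44), np.int64(137))
lid_oblong 0.89 [ 0.439 -0.065] 5167 (np.int64(349), np.int64(469), np.int64(0), np.int64(47))
25.0833 [0.3591 0.1341 0.1649] [  3.7   1.  114.6   0.   64.4 127.2] yaw -33.48 0.02 [ 0.3  0.1 -0.9] 25.0
[0.4445 0.0799] -33.389639786753435 0.010683032162745798
t 25.08 P [0.3591 0.1341 0.1649] yaw -33.48 w 0.02 F [ 0.3  0.1 -0.9] grip 25.0 J [  4.   1. 115.   0.  64. 127.]
turn units -0.01 shift [ 0.2513 -0.0037  0.2322] rows turn 0.0 rows lin 2.5
```

View pics/v9.png

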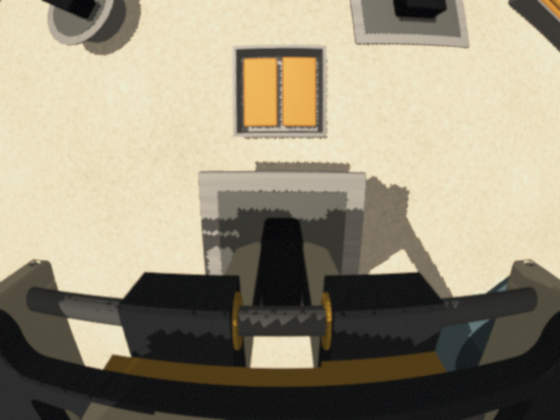

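The square tub at (280,92) and the held lid at (283,230) are in line. Placing it.

Emit:
play_rows([
  {"gripper": -1, "linear": [0.085, -0.001, 0], "angular": [0, 0, 0]},
  {"gripper": -1, "linear": [0.085, -0.001, 0], "angular": [0, 0, 0]},
  {"gripper": -1, "linear": [0.08, 0, 0], "angular": [0, 0, 0]},
  {"gripper": -1, "linear": [0, 0, 0], "angular": [0, 0, 0]},
  {"gripper": -1, "linear": [0, 0, 0.08], "angular": [0, 0, 0]},
  {"gripper": -1, "linear": [0, 0, 0.08], "angular": [0, 0, 0]},
  {"gripper": -1, "linear": [0, 0, 0.04], "angular": [0, 0, 0]},
  {"gripper": -1, "linear": [0, 0, 0.01], "angular": [0, 0, 0]},
  {"gripper": -1, "linear": [0, 0, 0], "angular": [0, 0, 0]},
  {"gripper": -1, "linear": [0, 0, 0], "angular": [0, 0, 0]},
])

```text
clock: 25.92
ee_pos: [0.4433, 0.0794, 0.0817]
orientation: [[0.834, -0.552, 0.001], [-0.552, -0.834, -0.0], [0.001, -0.0, -1.0]]
contact_force: [0.5, -1.2, -0.6]
gripper_width: 0.02
grip_force: 25.0
```

```bash
python3 go.py .4443 .08 .0712 -33.4
```

```text
t 25.92 P [0.4433 0.0794 0.0817] yaw -33.51 w 0.02 F [ 0.5 -1.2 -0.6] grip 25.0 J [ -4.  14. 113.   0.  53. 119.]
turn units -0.004 shift [ 0.0012 -0.0026  0.0263] rows turn 0.0 rows lin 0.0
```

Emit:
play_rows([
  {"gripper": -1, "linear": [0.001, -0.002, 0.01], "angular": [0, 0, 0]},
  {"gripper": -1, "linear": [0, 0, 0.007], "angular": [0, 0, 0]},
  {"gripper": -1, "linear": [0, 0, 0.005], "angular": [0, 0, 0]},
  {"gripper": -1, "linear": [0, 0, 0.004], "angular": [0, 0, 0]},
  {"gripper": -1, "linear": [0, 0, 0.001], "angular": [0, 0, 0]},
  {"gripper": -1, "linear": [0, 0, 0], "angular": [0, 0, 0]},
  {"gripper": -1, "linear": [0, 0, 0], "angular": [0, 0, 0]},
  {"gripper": 0, "linear": [0, 0, 0], "angular": [0, 0, 0]},
  {"gripper": 0, "linear": [0, 0, 0], "angular": [0, 0, 0]},
  {"gripper": 0, "linear": [0, 0, 0], "angular": [0, 0, 0]},
])

```text
clock: 26.75
ee_pos: [0.4437, 0.0796, 0.0704]
orientation: [[0.834, -0.552, 0.001], [-0.552, -0.834, -0.0], [0.0, -0.0, -1.0]]
contact_force: [-0.6, -0.3, 0.7]
gripper_width: 0.0349
grip_force: 0.0
```

Emit:
play_rows([
  {"gripper": 0, "linear": [0, 0, -0.03], "angular": [0, 0, 0]},
  {"gripper": 0, "linear": [0, 0, -0.09], "angular": [0, 0, 0]},
  {"gripper": 0, "linear": [0, 0, -0.09], "angular": [0, 0, 0]},
  {"gripper": 0, "linear": [0, 0, -0.015], "angular": [0, 0, -0.239]},
  {"gripper": 0, "linear": [0, 0, 0], "angular": [0, 0, -0.239]},
  {"gripper": 0, "linear": [0, 0, 0], "angular": [0, 0, -0.239]},
  {"gripper": 0, "linear": [0, 0, 0], "angular": [0, 0, -0.239]},
  {"gripper": 0, "linear": [0, 0, 0], "angular": [0, 0, -0.239]},
  {"gripper": 0, "linear": [0, 0, 0], "angular": [0, 0, -0.239]},
  {"gripper": 0, "linear": [0, 0, 0], "angular": [0, 0, -0.239]},
])

```text
clock: 27.58
ee_pos: [0.4435, 0.0796, 0.1602]
orientation: [[0.967, 0.254, -0.0], [0.254, -0.967, 0.0], [-0.0, -0.0, -1.0]]
contact_force: [0.5, -0.3, -0.6]
gripper_width: 0.0465
grip_force: 0.0
```

Emit:
play_rows([
  {"gripper": 0, "linear": [0, 0, 0], "angular": [0, 0, -0.239]},
  {"gripper": 0, "linear": [0, 0, 0], "angular": [0, 0, -0.239]},
  {"gripper": 0, "linear": [0, 0, 0], "angular": [0, 0, -0.239]},
  {"gripper": 0, "linear": [0, 0, 0], "angular": [0, 0, -0.239]},
  {"gripper": 0, "linear": [0, 0, 0], "angular": [0, 0, -0.239]},
  {"gripper": 0, "linear": [0, 0, 0], "angular": [0, 0, -0.239]},
  {"gripper": 0, "linear": [0, 0, 0], "angular": [0, 0, -0.239]},
  {"gripper": 0, "linear": [-0.088, 0.034, 0], "angular": [0, 0, 0]},
  {"gripper": 0, "linear": [-0.088, 0.034, 0], "angular": [0, 0, 0]},
  {"gripper": 0, "linear": [-0.088, 0.034, 0], "angular": [0, 0, 0]},
])

```text
clock: 28.42
ee_pos: [0.4304, -0.0334, 0.1603]
orientation: [[0.462, 0.887, 0.0], [0.887, -0.462, -0.0], [0.0, 0.0, -1.0]]
contact_force: [0.3, -0.4, 1.1]
gripper_width: 0.0465
grip_force: 0.0
```

Emit:
play_rows([
  {"gripper": 0, "linear": [-0.088, 0.034, 0], "angular": [0, 0, 0]},
  {"gripper": 0, "linear": [-0.088, 0.034, 0], "angular": [0, 0, 0]},
  {"gripper": 0, "linear": [-0.088, 0.034, 0], "angular": [0, 0, 0]},
  {"gripper": 0, "linear": [0, 0, 0], "angular": [0, 0, 0]},
  {"gripper": 0, "linear": [0, 0, 0], "angular": [0, 0, 0]},
  {"gripper": 0, "linear": [0, 0, 0], "angular": [0, 0, 0]},
  {"gripper": 0, "linear": [0, 0, 0], "angular": [0, 0, 0]},
  {"gripper": 0, "linear": [0, 0, 0], "angular": [0, 0, 0]},
  {"gripper": 0, "linear": [0, 0, 0], "angular": [0, 0, 0]},
  {"gripper": 0, "linear": [0, 0, 0], "angular": [0, 0, 0]},
])

```text
clock: 29.25
ee_pos: [0.4179, -0.1443, 0.1603]
orientation: [[0.463, 0.886, 0.0], [0.886, -0.463, 0.0], [0.0, 0.0, -1.0]]
contact_force: [-0.3, -0.5, 0.3]
gripper_width: 0.0465
grip_force: 0.0
```

```bash
python3 look.py 10 lid_oblong lid_square;python3 grip.py 10 lid_oblong .451 -.0843 62.5;python3 go.py .451 -.0843 .025 62.5;python3 - <<'E'
from fit import *
V=views([10],'lid_square',(.444,.08),.06)
if V:
    parts=[p+[0,0,.045] for p in M['lid_square']]; f=fit(parts,[v[:2] for v in V],[.444,.08,-.58]); print('placed square',f.x.round(4),np.degrees(f.x[2]),f.fun)
E
```

```text
lid_oblong 0.72 [ 0.451 -0.084] 10738 (np.int64(242), np.int64(322), np.int64(59), np.int64(193))
lid_square 0.79 [0.422 0.059] 2250 (np.int64(130), np.int64(236), np.int64(0), np.int64(22))
lid_square 0.33 [0.42  0.045] 280 (np.int64(154), np.int64(231), np.int64(21), np.int64(25))
29.4 [ 0.4178 -0.1448  0.1603] [-33.6   7.5 108.1  -0.   64.4  -6. ] yaw 62.39 0.046 [ 0.1  0.6 -0.2] 0.0
lid [ 0.4503 -0.0846] 62.4 0.009
25 6 [ 0.441  -0.0963] 73.1 0.995
35 284 [ 0.4495 -0.0851] 63.8 0.785
45 1045 [ 0.4484 -0.0852] 62.2 0.193
60 1209 [ 0.4492 -0.0849] 63.3 0.082
TCP [ 0.4178 -0.1448  0.1603]
t 29.4 P [ 0.4178 -0.1448  0.1603] yaw 62.39 w 0.0463 F [ 0.1  0.6 -0.2] grip 0.0 J [-34.   8. 108.  -0.  64.  -6.]
turn units -0.004 shift [0.1725 0.0038 0.3383] rows turn 0.0 rows lin 1.7
placed square [ 0.4431  0.0775 -0.5872] -33.64265036090158 0.8955223880597015
```

View pics/v10.png

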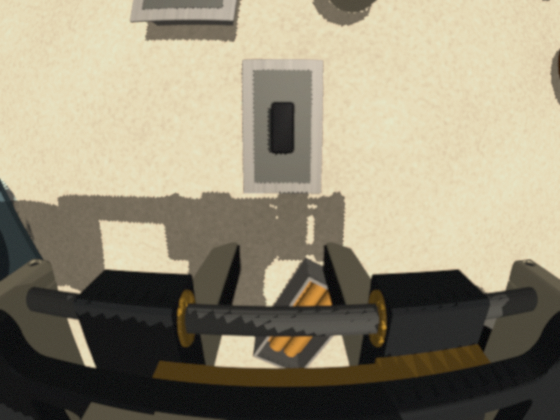

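The grey oblong lid at (282,127) is aligned with the tool. Grasping it.

Emit:
play_rows([
  {"gripper": 0, "linear": [0.086, 0.002, 0], "angular": [0, 0, 0]},
  {"gripper": 0, "linear": [0.085, 0, 0], "angular": [0, 0, 0]},
  {"gripper": 0, "linear": [0, 0, 0.09], "angular": [0, 0, 0]},
  {"gripper": 0, "linear": [0, 0, 0.09], "angular": [0, 0, 0]},
  {"gripper": 0, "linear": [0, 0, 0.09], "angular": [0, 0, 0]},
  {"gripper": 0, "linear": [0, 0, 0.05], "angular": [0, 0, 0]},
  {"gripper": 0, "linear": [0, 0, 0.018], "angular": [0, 0, 0]},
  {"gripper": 0, "linear": [0, 0, 0], "angular": [0, 0, 0]},
  {"gripper": 0, "linear": [0, 0, 0], "angular": [0, 0, 0]},
  {"gripper": -1, "linear": [0, 0, 0], "angular": [0, 0, 0]},
])

```text
clock: 30.23
ee_pos: [0.4515, -0.0857, 0.0265]
orientation: [[0.464, 0.886, 0.003], [0.886, -0.464, -0.001], [0.0, 0.003, -1.0]]
contact_force: [-0.5, -0.1, -0.3]
gripper_width: 0.0431
grip_force: 0.0
```

```bash
python3 go.py .4503 -.0846 .025 62.4
```

```text
t 30.23 P [ 0.4515 -0.0857  0.0265] yaw 62.32 w 0.0431 F [-0.5 -0.1 -0.3] grip 0.0 J [-25.  20. 115.   0.  45.   3.]
turn units -0.003 shift [ 0.0011 -0.0039  0.0037] rows turn 0.0 rows lin 0.0
```

Emit:
play_rows([
  {"gripper": -1, "linear": [0, 0, 0], "angular": [0, 0, 0]},
  {"gripper": -1, "linear": [0, 0, 0], "angular": [0, 0, 0]},
  {"gripper": -1, "linear": [0, 0, 0], "angular": [0, 0, 0]},
  {"gripper": -1, "linear": [0, 0, 0], "angular": [0, 0, 0]},
  {"gripper": -1, "linear": [0, 0, -0.05], "angular": [0, 0, 0]},
  {"gripper": -1, "linear": [0, 0, -0.09], "angular": [0, 0, 0]},
  {"gripper": -1, "linear": [0, 0, -0.09], "angular": [0, 0, 0]},
  {"gripper": -1, "linear": [0, 0, -0.09], "angular": [0, 0, 0]},
  {"gripper": -1, "linear": [0, 0, -0.03], "angular": [0, 0, 0]},
  {"gripper": -1, "linear": [0, 0, 0], "angular": [0, 0, 0]},
])

```text
clock: 31.07
ee_pos: [0.4523, -0.086, 0.1688]
orientation: [[0.464, 0.886, 0.007], [0.886, -0.464, -0.003], [0.0, 0.008, -1.0]]
contact_force: [-0.2, -0.3, -0.8]
gripper_width: 0.0197
grip_force: 25.0
```

```bash
python3 go.py .3784 -.2715 .17 32.9 ; python3 look.py 11 lid_square tub_oblong
```

```text
t 31.07 P [ 0.4523 -0.086   0.1688] yaw 62.33 w 0.0197 F [-0.2 -0.3 -0.8] grip 25.0 J [-25.   9. 105.   0.  66.   3.]
turn units 1.027 shift [-0.407   0.2889 -0.0031] rows turn 4.2 rows lin 5.0
lid_square 0.69 [0.44  0.084] 10131 (np.int64(128), np.int64(240), np.int64(0), np.int64(101))
tub_oblong 0.7 [ 0.372 -0.26 ] 1424 (np.int64(256), np.int64(312), np.int64(336), np.int64(368))
31.2167 [ 0.4492 -0.0847  0.1639] [-24.7   8.9 105.9  -0.   65.4   3. ] yaw 62.33 0.02 [ 0.2  0.6 -1.1] 25.0
```

Emit:
play_rows([
  {"gripper": -1, "linear": [0, 0, 0], "angular": [0, 0, 0.205]},
  {"gripper": -1, "linear": [0, 0, 0], "angular": [0, 0, 0.205]},
  {"gripper": -1, "linear": [0, 0, 0], "angular": [0, 0, 0.205]},
  {"gripper": -1, "linear": [0, 0, 0], "angular": [0, 0, 0.205]},
  {"gripper": -1, "linear": [0, 0, 0], "angular": [0, 0, 0.205]},
  {"gripper": -1, "linear": [-0.08, 0.059, 0], "angular": [0, 0, 0]},
  {"gripper": -1, "linear": [-0.08, 0.059, 0], "angular": [0, 0, 0]},
  {"gripper": -1, "linear": [-0.08, 0.059, 0], "angular": [0, 0, 0]},
  {"gripper": -1, "linear": [-0.08, 0.059, 0], "angular": [0, 0, 0]},
  {"gripper": -1, "linear": [-0.08, 0.059, 0], "angular": [0, 0, 0]},
])

```text
clock: 32.05
ee_pos: [0.3783, -0.2715, 0.1628]
orientation: [[0.839, 0.545, -0.003], [0.545, -0.839, 0.003], [-0.001, -0.004, -1.0]]
contact_force: [0.8, 0.0, -1.1]
gripper_width: 0.0198
grip_force: 25.0
```

Emit:
play_rows([
  {"gripper": -1, "linear": [0, 0, 0.08], "angular": [0, 0, 0]},
  {"gripper": -1, "linear": [0, 0, 0.08], "angular": [0, 0, 0]},
  {"gripper": -1, "linear": [0, 0, 0.035], "angular": [0, 0, 0]},
  {"gripper": -1, "linear": [0, 0, 0.01], "angular": [0, 0, 0]},
  {"gripper": -1, "linear": [0, 0, 0], "angular": [0, 0, 0]},
  {"gripper": -1, "linear": [0, 0, 0], "angular": [0, 0, 0]},
  {"gripper": -1, "linear": [0, 0, 0], "angular": [0, 0, 0]},
  {"gripper": -1, "linear": [0, 0, 0], "angular": [0, 0, 0]},
  {"gripper": -1, "linear": [0, 0, 0], "angular": [0, 0, 0]},
  {"gripper": -1, "linear": [0, 0, 0], "angular": [0, 0, 0]},
])

```text
clock: 32.88
ee_pos: [0.3806, -0.2714, 0.0838]
orientation: [[0.839, 0.544, 0.001], [0.544, -0.839, -0.001], [0.0, 0.002, -1.0]]
contact_force: [-0.6, 0.2, -0.6]
gripper_width: 0.0203
grip_force: 25.0
```

```bash
python3 go.py .3784 -.2715 .0712 32.9
```

```text
t 32.88 P [ 0.3806 -0.2714  0.0838] yaw 32.99 w 0.0203 F [-0.6  0.2 -0.6] grip 25.0 J [-49.  16. 110.   0.  54.   8.]
turn units 0.003 shift [-0.0047 -0.0027  0.0316] rows turn 0.0 rows lin 0.1
```

Emit:
play_rows([
  {"gripper": -1, "linear": [-0.004, -0.002, 0.01], "angular": [0, 0, 0]},
  {"gripper": -1, "linear": [0, 0, 0.01], "angular": [0, 0, 0]},
  {"gripper": -1, "linear": [0, 0, 0.007], "angular": [0, 0, 0]},
  {"gripper": -1, "linear": [0, 0, 0.004], "angular": [0, 0, 0]},
  {"gripper": -1, "linear": [0, 0, 0.001], "angular": [0, 0, 0]},
  {"gripper": -1, "linear": [0, 0, 0], "angular": [0, 0, 0]},
  {"gripper": -1, "linear": [0, 0, 0], "angular": [0, 0, 0]},
  {"gripper": 0, "linear": [0, 0, 0], "angular": [0, 0, 0]},
  {"gripper": 0, "linear": [0, 0, 0], "angular": [0, 0, 0]},
  {"gripper": 0, "linear": [0, 0, 0], "angular": [0, 0, 0]},
])

```text
clock: 33.72
ee_pos: [0.3784, -0.2714, 0.0701]
orientation: [[0.839, 0.544, 0.0], [0.544, -0.839, -0.0], [0.0, 0.0, -1.0]]
contact_force: [-0.3, -0.9, -0.1]
gripper_width: 0.0355
grip_force: 0.0
```

Emit:
play_rows([
  {"gripper": 0, "linear": [0, 0, -0.03], "angular": [0, 0, 0]},
  {"gripper": 0, "linear": [0, 0, -0.09], "angular": [0, 0, 0]},
  {"gripper": 0, "linear": [0, 0, -0.09], "angular": [0, 0, 0]},
  {"gripper": 0, "linear": [0, 0, -0.09], "angular": [0, 0, 0]},
  {"gripper": 0, "linear": [0, 0, -0.09], "angular": [0, 0, 0]},
  {"gripper": 0, "linear": [0, 0, -0.09], "angular": [0, 0, 0.22]},
  {"gripper": 0, "linear": [0, 0, -0.08], "angular": [0, 0, 0.22]},
  {"gripper": 0, "linear": [-0.04, 0, 0], "angular": [0, 0, 0.22]},
  {"gripper": 0, "linear": [0, 0, 0], "angular": [0, 0, 0]},
  {"gripper": 0, "linear": [0, 0, 0], "angular": [0, 0, 0]},
])

```text
clock: 34.55
ee_pos: [0.3631, -0.2769, 0.294]
orientation: [[0.97, 0.244, 0.0], [0.244, -0.97, 0.0], [0.0, -0.0, -1.0]]
contact_force: [0.1, 0.4, 0.4]
gripper_width: 0.0464
grip_force: 0.0
```

```bash
python3 look.py 12 lid_big_round lid_small_round lid_square lid_oblong tub_oblong tub_square;  python3 - <<'E'
from fit import *
X={'lid_big_round':(.548,-.397,.56),'lid_square':(.444,.08,-.58),'lid_oblong':(.3784,-.2715,.574)}
for q,x in X.items():
  for k in (11,12):
    for v in views([k],q,x[:2],.06):
        f=fit([p+[0,0,.045] for p in M[q]],[v[:2]],x); print('placed',k,q,f.x[:2].round(4),np.degrees(f.x[2]).round(1),round(f.fun,3))
E
```

```text
lid_big_round 0.82 [ 0.555 -0.403] 5693 (np.int64(365), np.int64(447), np.int64(22), np.int64(109))
lid_square 0.76 [0.445 0.099] 2926 (np.int64(25), np.int64(89), np.int64(30), np.int64(115))
lid_oblong 0.79 [ 0.485 -0.585] 2960 (np.int64(469), np.int64(521), np.int64(108), np.int64(195))
lid_oblong 0.64 [ 0.225 -0.379] 1136 (np.int64(299), np.int64(386), np.int64(259), np.int64(303))
tub_square 0.9 [0.437 0.046] 697 (np.int64(61), np.int64(99), np.int64(41), np.int64(109))
34.9 [ 0.3634 -0.2766  0.2935] [-51.3   3.   93.7   0.   83.4  24.6] yaw 14.11 0.047 [0.6 0.3 0.4] 0.0
placed 12 lid_big_round [ 0.5497 -0.3965] 35.5 0.024
placed 12 lid_square [0.4451 0.0796] -32.5 0.064
```

View pics/v12.png

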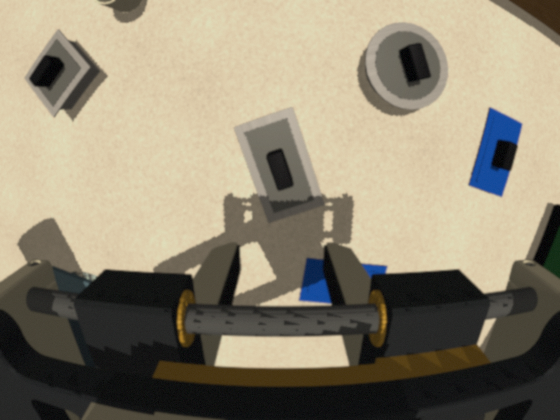

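All three visible lids sit flat on their tubs: square (60,72), oblong (280,163) and big round (405,65). As a last check I'll overlay the expected oblong lid outline and compare the bystanders with their first positions.

Run:
```python
from fit import *
d=pickle.load(open("v12.pkl","rb")); c=d['cam']; im=d['im'][:,:,::-1].copy()
big=cv2.resize(im[90:240,200:360],None,fx=4,fy=4,interpolation=cv2.INTER_CUBIC)
a=np.radians(32.9); Rz=R.from_euler('z',a).as_matrix()
for z,(l,w),col in((.049,(.13,.076),(0,0,255)),(.0,(.114,.06),(0,255,0))):
    P=np.array([[l/2,w/2,z],[l/2,-w/2,z],[-l/2,-w/2,z],[-l/2,w/2,z]])@Rz.T+[.3785,-.2714,0]
    uv=(proj("wrist",P,c)-[200,90]+.5)*4; cv2.polylines(big,[uv.round().astype(np.int32)],True,col,1)
cv2.imwrite("pics/ov.png",big)
for n in("top","scene"):
    c=cam(n); robot.get_image(n)
    for q in("paper_cup","ramekin","lid_small_round","lid_big_round","lid_oblong","lid_square"):
        for e in robot.mark_of(n,q)[:1]: print(n,q,round(e['conf'],2),toworld(n,e['at'],c).round(3))
```

```text
top paper_cup 0.64 [0.571 0.007 0.004]
top ramekin 0.62 [0.71  0.016 0.004]
top lid_small_round 0.83 [0.637 0.182 0.043]
top lid_big_round 0.66 [ 0.545 -0.4    0.049]
top lid_oblong 0.7 [ 0.215 -0.414  0.004]
top lid_square 0.67 [0.445 0.079 0.046]
scene paper_cup 0.66 [0.569 0.008 0.004]
scene ramekin 0.64 [ 0.716  0.016 -0.002]
scene lid_small_round 0.66 [0.633 0.182 0.043]
scene lid_big_round 0.7 [ 0.544 -0.392  0.044]
scene lid_oblong 0.92 [ 0.379 -0.27   0.041]
scene lid_square 0.67 [0.446 0.083 0.046]
```

View pics/ov.png

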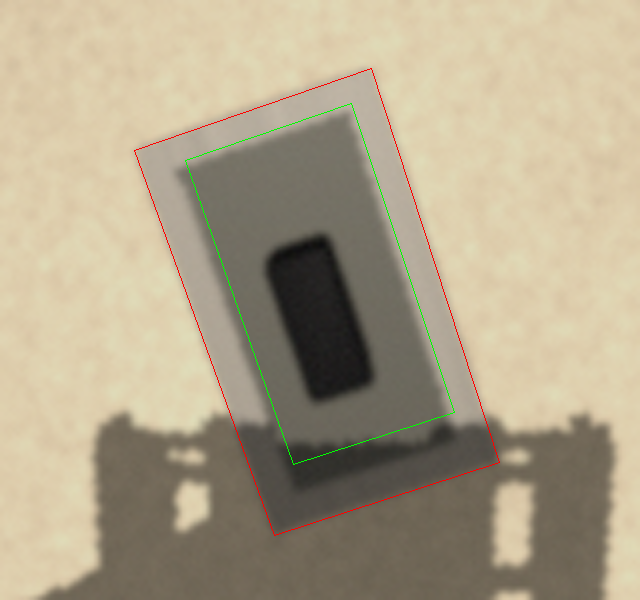

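The oblong lid matches its expected outline to within about 1 mm. All four lids are at rim height, and the cup and bowl are where they were.

```bash
python3 -c "
from rig import robot
print(robot.sign_off())"
```

```text
the job is handed in; nothing more can be done
None
```

All four tubs are closed with their own lids, flat, centred and in line as far as the cameras show; the paper cup and bowl are where they were, and I handed the job in at about 36 s of the 112 s allowed.

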